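Slide the candle mould to the next station and run out its joint

TASK

Take the scraper off the rods of the slide, where it lies in the carriage's way, and push the carriage with the candle mould along to the next station, the middle one, so that it clicks in there and not beyond. Then run the scraper's tip slowly (about 3 cm per second) down in the groove between the two mould halves, in one pass from the end nearer the robot to the far end, and lay the scraper in its wooden rest. Leave the bottle, the glass dome and the candle standing where they are.

Things in the scene. Friction and masses are not known exactly. Their poses are not given: they have to be found in the camera images.
- slide: fixed twin-rod slide: base plate 110 (x) x 420 (y) x 12 mm, steel rods 12 mm thick along y at x = -30 and 30, tops 51 mm above the table, open between them down to 28 mm; end blocks at y = -202 and 202, 66 mm high. Pairs of small steel tabs on the base's edges mark three stations at y = -150, 0, 150. Origin: centre of the underside; x points away from the robot, y along the rods
- carrier (a joint): travel of the carriage along the slide's +y, m: 0 at the first station, 0.15 at the middle, 0.30 at the last; starts a little beyond the first. A sprung detent centres it from within 4 mm of a station; entering or leaving takes about 5 N, else about 1 N
- carriage (a point): centre of the top of the carriage's dark plate, 62 mm above the table, 110 (slide x) x 80 (slide y) mm, captive on the rods. Pointers at its two sides meet the station tabs. On it stand the push post and the aluminium mould: 110 (x) x 46 (y) mm, top 90 mm above the table, from 11 mm behind this point to 35 mm ahead of it along slide y
- push_post (a point): centre of the top of the black upright post on the carriage's rear (slide -y) part: 24 (slide x) x 12 (slide y) mm, 36 mm high, top 98 mm above the table. It stands 30 mm behind the carriage's middle, 13 mm behind the mould; 4 mm of plate lies behind it
- seam_near (a point): on the centre line of the groove between the mould halves, level with the mould's top, 15 mm inside the mould's end nearer the robot. The groove runs straight along the slide's x, 10 mm wide, 7 mm deep, 110 mm long, open at both ends. Axes are the slide's
- seam_far (a point): the same at the groove's other end, 80 mm from seam_near along the slide's x, 15 mm inside the mould's far end
- scraper: loose scraper: square wooden handle 100 x 14 x 14 mm along its x, and a steel point 6 mm thick tapering to 3.6 mm that sticks out 40 mm at its -x end. Origin: centre of the handle's underside; z up. It lies across both rods, point towards the robot. About 60 g
- scraper_tip (a point): end of the scraper's steel point, on its centre line: 90 mm from the handle's middle along -x, 7 mm above the handle's underside. Tilt the scraper point-down by 20 to 45 degrees to bring the tip down in the groove with the handle clear of the mould
- rest: fixed wooden rest: base 90 x 70 x 8 mm, two forks 8 mm thick at x = -34 and 34 mm, open between them. Each fork has a flat seat 18 mm wide, 45 mm above the table, between sides flaring to about 48 mm wide (68 mm outside) at 63 mm above the table. The handle lies along the rest's x in both forks. Origin: centre of the underside
- rest_seat (a point): middle point between the two fork seats, 45 mm above the table: the scraper's origin belongs here (either way round)
- bottle: small amber bottle with a black cap, 32 mm across, 78 mm high, standing; to be left alone. Origin: centre of its underside
- dome: clear glass dome lid with a knob, 84 mm across, 76 mm high, standing; to be left alone. Origin: centre of its underside
- candle: candle in a glass, 76 mm across, 80 mm high (wick to 92 mm), standing; to be left alone. Origin: centre of its underside
There are look-alikes about, which are no part of the job. There is more than one size of the scraper; the one meant has the size given above.

How it is judged:
On the way, in this order (a step that is already met when the one before it is completed fails the run):
1. the carriage stands in the middle station's detent (value of joint carrier between 0.146 and 0.154 m and velocity of joint carrier between -0.02 and 0.02 m/s), for 0.3 s.
2. the scraper's tip is down in the joint groove at the end near the robot, moving slowly (value of joint carrier between 0.146 and 0.154 m and x of scraper_tip in the frame of seam_near between -0.013 and 0.008 m and y of scraper_tip in the frame of seam_near between -0.0055 and 0.0055 m and z of scraper_tip in the frame of seam_near between -0.01 and -0.0015 m and linear speed of scraper below 0.08 m/s), for 0.1 s.
3. the tip has gone slowly a quarter of the way along the groove, still down in it (value of joint carrier between 0.146 and 0.154 m and x of scraper_tip in the frame of seam_near between 0.012 and 0.028 m and y of scraper_tip in the frame of seam_near between -0.0055 and 0.0055 m and z of scraper_tip in the frame of seam_near between -0.01 and -0.0015 m and linear speed of scraper below 0.08 m/s), for 0.1 s.
4. the tip has gone slowly half the way along the groove, still down in it (value of joint carrier between 0.146 and 0.154 m and x of scraper_tip in the frame of seam_near between 0.032 and 0.048 m and y of scraper_tip in the frame of seam_near between -0.0055 and 0.0055 m and z of scraper_tip in the frame of seam_near between -0.01 and -0.0015 m and linear speed of scraper below 0.08 m/s), for 0.1 s.
5. the tip has gone slowly three quarters of the way along the groove, still down in it (value of joint carrier between 0.146 and 0.154 m and x of scraper_tip in the frame of seam_near between 0.052 and 0.068 m and y of scraper_tip in the frame of seam_near between -0.0055 and 0.0055 m and z of scraper_tip in the frame of seam_near between -0.01 and -0.0015 m and linear speed of scraper below 0.08 m/s), for 0.1 s.
6. the tip has reached the far end of the groove, still down in it (value of joint carrier between 0.146 and 0.154 m and x of scraper_tip in the frame of seam_near between 0.072 and 0.093 m and y of scraper_tip in the frame of seam_near between -0.0055 and 0.0055 m and z of scraper_tip in the frame of seam_near between -0.01 and -0.0015 m and linear speed of scraper below 0.08 m/s), for 0.1 s.
At the end, for the whole second after the job is handed in: Carriage at rest in the middle station (0.15 m within 4 mm); scraper released and still in both forks of its rest (origin within 25 mm of rest_seat, 6 mm below to 10 mm above, along the rest within 0.25 rad); bottle, dome and candle upright within 20 mm of their starts (value of joint carrier between 0.146 and 0.154 m and velocity of joint carrier between -0.01 and 0.01 m/s and horizontal distance between scraper and rest_seat below 0.025 m and z of scraper in the frame of rest_seat between -0.006 and 0.01 m and angle between the x axis of scraper and the x axis of rest, either way round below 0.25 rad and linear speed of scraper below 0.02 m/s and distance of each of bottle, dome, candle from where it was at the start of the episode below 0.02 m and angle between each of bottle, dome, candle's own z axis and vertical below 0.2 rad); the robot touches nothing.
It fails at once if the amber bottle is shifted by more than 20 mm or tipped (distance of bottle from where it was at the start of the episode above 0.02 m or angle between bottle's own z axis and vertical above 0.3 rad).
It fails at once if the glass dome is shifted by more than 20 mm or tipped (distance of dome from where it was at the start of the episode above 0.02 m or angle between dome's own z axis and vertical above 0.3 rad).
It fails at once if the candle glass is shifted by more than 20 mm or tipped (distance of candle from where it was at the start of the episode above 0.02 m or angle between candle's own z axis and vertical above 0.3 rad).
It fails at once if the carriage is pushed past the middle station (by more than 25 mm) (value of joint carrier above 0.175 m).
It fails at once if the carriage is driven up to the station while the scraper still lies on the rods (value of joint carrier above 0.125 m and z of scraper in the frame of slide below 0.062 m and x of scraper in the frame of slide between -0.07 and 0.07 m and y of scraper in the frame of slide between -0.19 and 0.19 m).
It also fails if it takes over 67 s, if anything falls off the work surface, if the arm or the gripper's body presses on something with over 40 N, if the wrist force passes 120 N, or if a joint passes its speed limit or range.

ROBOT

A 6-joint arm with a two-finger parallel gripper is mounted at the origin on the work surface. World frame = base frame: x ahead of the robot, y to its left, z up, the work surface at z = 0. Lengths are in m, angles in rad, forces in N, time in s.
With the tool pointing down it reaches from about 0.35 to 0.925 m from the base axis. Payload 6.4 kg.
Tool frame: the origin (TCP) lies at the very end of the fingers, on their centre line; the grasp point (between the pads) lies ctrl.pinch_z behind it (ctrl.pinch_z is the distance from the TCP to the grasp point, in m); z points along the fingers, x is the direction in which the jaws open and shut, and the axes are right-handed (so a half turn about z gives the same grasp; the last joint's range is limited). The gripper opens to 94 mm and grips with 3 to 60 N. Pads are 16 mm wide; open, the fingers measure 119 mm over their backs; the gripper's body (75 mm by 177 mm) begins 78 mm behind the grasp point.
Start: joints at [0.964, 0.245, 1.558, -0, 1.339, -0.174], TCP at [0.273, 0.59, 0.168] pointing down, gripper open.
Joint ranges: [-3.13, 3.13], [-1.02, 2.26], [0.13, 2.54], [-0.95, 4.09], [0.21, 2.88], [-2.74, 2.74]. Speed limits (rad/s): [2.57, 2.57, 3.14, 3.14, 3.14, 3.14].

INTERFACE

Orientations are given as a rotation vector (axis times angle).
In Python, from workcell import ctrl gives the robot as it stands.
- The arm moves only by the tool servo_tool, never from a script. Its argument "rows" is text: rows parted by semicolons, each of 7 numbers parted by spaces: the shift along the tool's x, y, z in mm, then the turn, a rotation vector about the tool's x, y, z in degrees, then the finger opening in mm, from 0 to 94. In form: tx ty tz ax ay az jaw; .... A call has 1 to 12 rows; each row shifts and turns the commanded pose from where the row before left it, along the tool's axes as they then stand; what a row does not reach is not made up. A row lasts 1/12 s, in which the tool goes at most 41.7 mm and 7.16 degrees, less where a joint would pass 70% of its speed; a pose out of reach is approached as far as the arm can. A call is refused whole if a number of a shift passes 41.7 or a number of a turn 7.16, either way. A call with a gripper value outside its range is refused whole. The fingers move at their own pace and stop on an object; "squeeze" is the grip in N (left out, the last holds). Time passes only in rows, so rows that do not move let the fingers close. It gives the time, the measured TCP pose, the force and the opening at its end, in the units of the state.
- ctrl.observe(): the state, without advancing time (a new reading comes with each control period).
- ctrl.capture(name): name is "scene" or "top"; returns a dict with "img" (400x640x3 uint8, red, green, blue), "vfov" (degrees; the focal length in pixels is half the picture's height over the tangent of half this angle, whatever the lens; pixels are square), "cx", "cy" (the principal point, pixels), "k1" (the pictures are not rectified: a ray, as slopes to the right and down, at radius r is drawn at 1 + k1 r^2 times it, then the intrinsics apply), "world_from_camera" (4x4, takes a point from camera to world coordinates). Camera axes: x right, y down, z forward; pixel columns grow to the right and rows downward; lengths in m; the calibration is good to about 2 mm. A picture is of the moment at which its call begins. There is no depth.
- ctrl.sign_off(): hands the job in, once; it reports no verdict.
Trained networks look in a picture, given as the dict that the camera call returned (one of the last four; its "shot" number tells which), for a name from the list of things; names that differ only in an ending like _2 or _b are one class to them, and where a whole thing is asked for, a point or a joint stands for the part that bears it (a point fixed in the world has none). Each returns a list of dicts, best first, with "conf" (0 to 1); they miss things now and then, are a little off and sometimes report something else, mostly with a low value. They report only what shows in the picture. A call takes as long as a camera call. They do not tell look-alikes from the thing itself.
- ctrl.spot_in(label, picture): "bbox" ([left, top, right, bottom] in pixels, round what is visible of it).
- ctrl.silhouettes(label, picture): "region" (400x640 bool, what is visible of it) and "bbox" ([left, top, right, bottom] in pixels, round what is visible of it).
- ctrl.spot_point(label, picture): "uv" ([column, row] in pixels: a listed point, or the origin of a listed thing).
The state is a dict: "t": time; "qpos": joint angles; "joint_vel": joint speeds; "joint_efforts": joint torques, N m; "ee_pos": TCP position; "orientation": TCP orientation; "force": force on the tool from outside, world axes, zero at the start; "ft_torque": the same for the moment, N m; "opening": finger opening in m.
Only numpy, scipy, OpenCV 4.12 (cv2) and the standard library are available. Lean on these libraries where they do the work, as an engineer would, in place of code of your own. Each camera call takes 0.05 s, during which the arm holds its last target.

## Working session

There is one attempt and no reset: what is moved stays moved. The work goes in short steps, Python scripts to look and compute and a tool call to move; the robot and the scene stay as the last step left them, time stands still between calls to the robot, and variables do not carry over. Pictures are saved under pics/ and viewed, and the job is handed in when it is done.

Besides the shell and the picture viewer there is one more tool, called after "Request:" by a JSON object that holds its "api" and its "payload", one argument or row to a line. servo_tool: Moves the arm, as the interface text tells. Its arguments: {"type":"object","properties":{"rows":{"type":"string"},"squeeze":{"type":"number"}},"required":["rows"]}

```bash
ls; mkdir -p pics; python3 - <<'E'
from workcell import ctrl
import cv2,numpy as np
print(ctrl.observe(), ctrl.pinch_z)
for n in ["scene","top"]:
    d=ctrl.capture(n)
    cv2.imwrite(f"pics/{n}0.png",d["img"][:,:,::-1])
    print(n,d["vfov"],d["cx"],d["cy"],d["k1"],np.round(d["world_from_camera"],4).tolist(),d["shot"])
    for l in ["slide","carriage","push_post","seam_near","seam_far","scraper","scraper_tip","rest","rest_seat","bottle","dome","candle"]:
        try: print(l,[(np.round(r["uv"],1).tolist(),round(r["conf"],2)) for r in ctrl.spot_point(l,d)][:4])
        except Exception as e: print(l,e)
E
```

```text
pics
{'t': 0.0, 'qpos': array([ 9.63874181e-01,  2.45805517e-01,  1.55901485e+00, -4.96711660e-05,
        1.33866727e+00, -1.74105357e-01]), 'joint_vel': array([ 0.00198191, -0.00061523,  0.0013332 , -0.00026907, -0.0020514 ,
        0.00047654]), 'joint_efforts': array([-1.67155067e-04, -4.15840316e+01, -3.14595258e+01,  6.84872945e-02,
        3.32553475e-02, -1.53369033e-04]), 'ee_pos': array([0.27225344, 0.58949831, 0.16715045]), 'orientation': array([ 2.6459588 ,  1.69222898, -0.00271767]), 'force': array([ 0.33190134, -0.62683684, -0.34637303]), 'ft_torque': array([-0.03172524, -0.0342381 , -0.00336889]), 'opening': 0.09392391956770751} 0.0188
scene 48.87267381100428 322.3737169432794 198.12546499200857 0.005280335785177033 [[-0.8694, 0.4307, -0.2422, 0.7884], [0.4941, 0.7484, -0.4425, 0.4802], [-0.0093, -0.5044, -0.8634, 1.085], [0.0, 0.0, 0.0, 1.0]] 1
slide [([307.3, 228.6], 0.78), ([287.7, 173.3], 0.38)]
carriage [([291.8, 190.8], 0.84), ([285.0, 173.0], 0.17)]
push_post [([288.3, 174.1], 0.95)]
seam_near [([307.2, 182.4], 0.6)]
seam_far [([281.6, 192.9], 0.59)]
scraper [([
[... 361 characters left out ...]
2.1514392475865 197.58751431488227 -0.14040082950088423 [[-0.0027, -0.9917, 0.1287, 0.3469], [-1.0, 0.0028, 0.001, -0.0349], [-0.0013, -0.1287, -0.9917, 1.3722], [0.0, 0.0, 0.0, 1.0]] 2
slide [([305.3, 183.6], 0.82)]
carriage [([338.3, 185.9], 0.75)]
push_post [([352.2, 183.4], 0.56)]
seam_near [([331.2, 193.9], 0.94)]
seam_far [([339.1, 166.6], 0.72)]
scraper [([457.2, 278.4], 0.88), ([292.3, 128.3], 0.57), ([302.2, 180.6], 0.54)]
scraper_tip [([296.7, 213.3], 0.74), ([417.0, 269.0], 0.56), ([288.3, 143.4], 0.5)]
rest [([175.9, 216.5], 0.86)]
rest_seat [([172.6, 218.1], 0.65), ([328.4, 140.8], 0.27)]
bottle [([326.4, 141.3], 0.62)]
dome [([338.4, 224.9], 0.6)]
candle [([423.1, 218.4], 0.6)]
```

View pics/scene0.png

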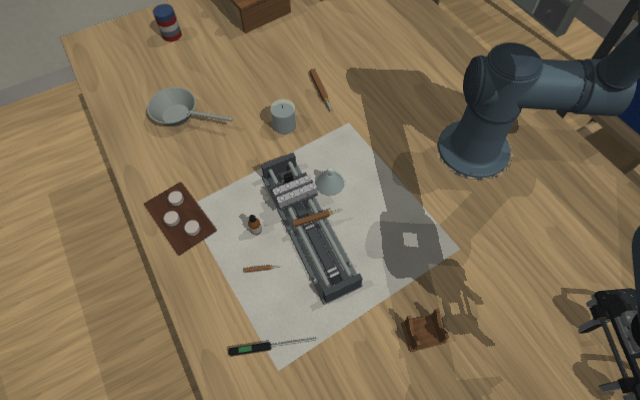

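View pics/top0.png

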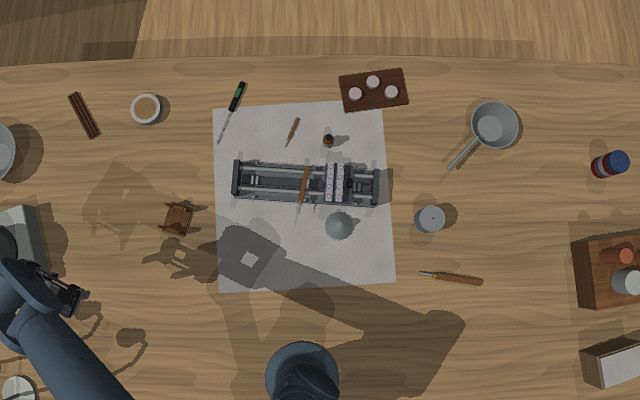

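```bash
cat > h.py <<'E'
import numpy as np,cv2
from scipy.optimize import least_squares
from scipy.spatial.transform import Rotation as R
def K(d):
    f=200/np.tan(np.radians(d["vfov"])/2)
    return f
def proj(d,P):
    P=np.atleast_2d(P);T=np.linalg.inv(d["world_from_camera"])
    c=P@T[:3,:3].T+T[:3,3]; s=c[:,:2]/c[:,2:]
    r2=(s**2).sum(1,keepdims=True); s=s*(1+d["k1"]*r2)
    return s*K(d)+[d["cx"],d["cy"]]
def ray(d,uv):
    s=(np.array(uv,float)-[d["cx"],d["cy"]])/K(d); u=s.copy()
    for _ in range(20): u=s/(1+d["k1"]*(u@u))
    T=np.array(d["world_from_camera"]); v=T[:3,:3]@np.array([u[0],u[1],1])
    return T[:3,3],v/np.linalg.norm(v)
def onz(d,uv,z):
    o,v=ray(d,uv); return o+v*(z-o[2])/v[2]
def tri(prs):
    A=np.zeros((3,3));b=np.zeros(3);L=[]
    for d,uv in prs:
        o,v=ray(d,uv);M=np.eye(3)-np.outer(v,v);A+=M;b+=M@o;L.append((M,o))
    p=np.linalg.solve(A,b); return p,[np.linalg.norm(M@(p-o)) for M,o in L]
def crop(d,box,s,name):
    l,t,r,b=box; c=cv2.resize(d["img"][t:b,l:r,::-1],None,fx=s,fy=s,interpolation=cv2.INTER_CUBIC); cv2.imwrite(name,c)
E
python3 - <<'E'
from h import *
from workcell import ctrl
import pickle
ds=ctrl.capture("scene");dt=ctrl.capture("top")
pickle.dump((ds,dt),open("c0.pkl","wb"))
Z=dict(slide=0,carriage=.062,push_post=.098,seam_near=.09,seam_far=.09,rest_seat=.045,bottle=0,dome=0,candle=0,rest=0,scraper=.051,scraper_tip=.058)
U=dict(slide=((307.3,228.6),(305.3,183.6)),carriage=((291.8,190.8),(338.3,185.9)),push_post=((288.3,174.1),(352.2,183.4)),seam_near=((307.2,182.4),(331.2,193.9)),seam_far=((281.6,192.9),(339.1,166.6)),
scraper=((310.9,219.5),(302.2,180.6)),scraper_tip=((341.4,207.8),(296.7,213.3)),rest=((422.1,330.5),(175.9,216.5)),rest_seat=((426,328.9),(172.6,218.1)),bottle=((251.9,232.3),(326.4,141.3)),dome=((331.1,184.4),(338.4,224.9)),candle=((281.5,125.2),(423.1,218.4)))
for k,(a,b) in U.items():
    p,e=tri([(ds,a),(dt,b)])
    print(k,p.round(4),np.round(e,4),"z:",Z[k],onz(ds,a,Z[k]).round(4)[:2],onz(dt,b,Z[k]).round(4)[:2])
crop(ds,(230,140,380,310),4,"pics/s_crop.png" ) if 0 else crop(ds,(235,140,375,305),3.6,"pics/s_crop.png")
crop(dt,(225,120,400,245),4.5,"pics/t_crop.png")
crop(ds,(395,300,455,355),8,"pics/s_rest.png");crop(dt,(150,195,205,245),8,"pics/t_rest.png")
E
```

```text
slide [ 0.5673 -0.0132 -0.002 ] [0.0001 0.0001] z: 0 [ 0.5677 -0.0122] [ 0.5671 -0.0132]
carriage [ 0.5558 -0.1114  0.0472] [0.004 0.004] z: 0.062 [ 0.5621 -0.1056] [ 0.5502 -0.1082]
push_post [ 0.5522 -0.145   0.0857] [0.0016 0.0016] z: 0.098 [ 0.5539 -0.1362] [ 0.5516 -0.1449]
seam_near [ 0.5225 -0.0866  0.0993] [0.0005 0.0005] z: 0.09 [ 0.5204 -0.0923] [ 0.5234 -0.0867]
seam_far [ 0.5974 -0.1064  0.0814] [0.006 0.006] z: 0.09 [ 0.5946 -0.0972] [ 0.6007 -0.1095]
scraper [ 0.5626 -0.0034  0.0651] [0.0033 0.0033] z: 0.051 [ 0.557  -0.0079] [ 0.5676 -0.0051]
scraper_tip [0.4726 0.0094 0.0656] [0.001 0.001] z: 0.058 [0.4711 0.0052] [0.4726 0.0103]
rest [0.466  0.369  0.0228] [0.0013 0.0013] z: 0 [0.4581 0.3675] [0.4689 0.3749]
rest_seat [0.4604 0.3729 0.0399] [0.0004 0.0004] z: 0.045 [0.4618 0.3736] [0.4602 0.3711]
bottle [ 0.7013 -0.0793 -0.0072] [0.0034 0.0034] z: 0 [ 0.7046 -0.0778] [ 0.6966 -0.0772]
dome [ 0.4406 -0.1086 -0.0048] [0.004 0.004] z: 0 [ 0.4392 -0.1033] [ 0.4433 -0.1109]
candle [ 0.4637 -0.3644  0.0072] [0.0035 0.0035] z: 0 [ 0.4641 -0.3726] [ 0.4614 -0.364 ]
```

View pics/s_crop.png

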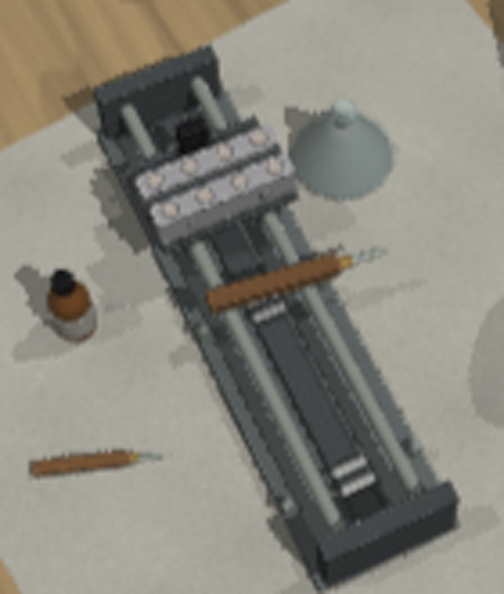

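View pics/t_crop.png

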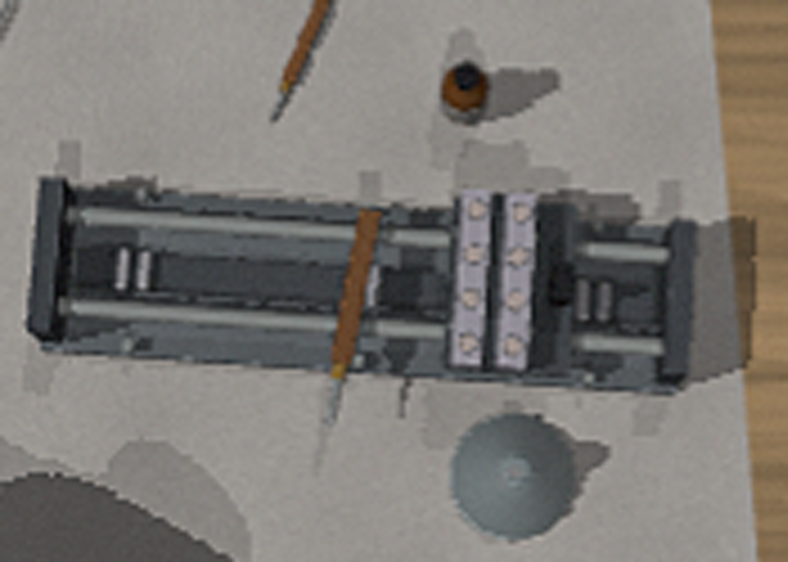

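View pics/s_rest.png

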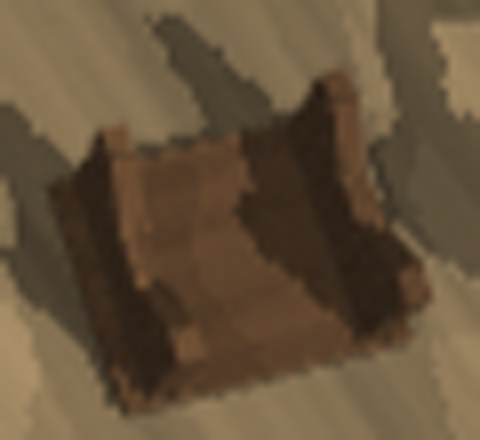

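View pics/t_rest.png

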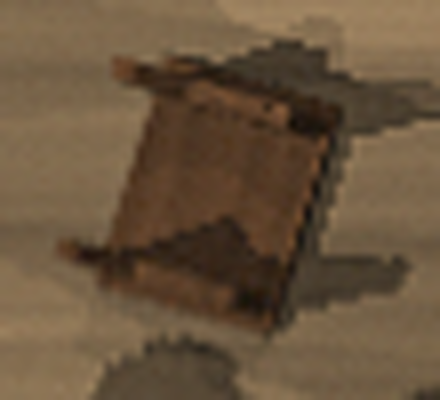

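```bash
cat >> h.py <<'E'
def rect(d,pose,z,xr,yr,s):
    """ortho image in frame pose (x,y,yaw) at height z; columns=frame y decreasing? -> col = y increasing, row = x decreasing; s px per mm"""
    xs=np.arange(xr[1],xr[0],-1/s)/1000; ys=np.arange(yr[0],yr[1],1/s)/1000
    Y,X=np.meshgrid(ys,xs); c,sn=np.cos(pose[2]),np.sin(pose[2])
    W=np.stack([pose[0]+c*X-sn*Y,pose[1]+sn*X+c*Y,np.full_like(X,z)],-1).reshape(-1,3)
    uv=proj(d,W).astype(np.float32).reshape(X.shape+(2,))
    return cv2.remap(d["img"],uv[...,0],uv[...,1],cv2.INTER_CUBIC)
E
python3 - <<'E'
from h import *
import pickle
ds,dt=pickle.load(open("c0.pkl","rb"))
pose=(0.567,-0.013,-0.065)
for z in (0.051,0.066):
    a=[rect(d,pose,z,(-75,75),(-225,225),1.7) for d in (ds,dt)]
    im=np.vstack(a)[:,:,::-1].copy()
    h=a[0].shape[0]
    for k in range(2):
        for x in (-30,30): 
            r=int((75-x)*1.7)+k*h; im[r,:15]=(0,0,255)
        for y in (-210,-150,0,150,210):
            c=int((y+225)*1.7); im[k*h:k*h+15,c]=(0,0,255); im[k*h+h-15:k*h+h,c]=(0,0,255)
    cv2.imwrite(f"pics/r{int(z*1000)}.png",im)
    for n,g in zip("st",a):
        g=g.mean(2)
        if z<.06:
            for (y0,y1) in ((-195,-160),(-60,-40),(-30,-20),(40,90),(90,130),(150,185)):
                p=g[:,int((y0+225)*1.7):int((y1+225)*1.7)].mean(1)
                o=[]
                for x in (-30,30):
                    i=int((75-x)*1.7); w=p[i-17:i+18]; w=np.clip(w-w.min()-0.5*(w.max()-w.min()),0,None)
                    o.append(round(75-(( np.arange(i-17,i+18)*w).sum()/w.sum())/1.7,1))
                print(n,(y0+y1)/2,o)
E
```

```text
s -177.5 [np.float64(-34.1), np.float64(26.2)]
s -50.0 [np.float64(-33.3), np.float64(26.3)]
s -25.0 [np.float64(-33.4), np.float64(26.8)]
s 65.0 [np.float64(-32.7), np.float64(27.2)]
s 110.0 [np.float64(-32.5), np.float64(27.5)]
s 167.5 [np.float64(-31.9), np.float64(28.2)]
t -177.5 [np.float64(-34.3), np.float64(25.7)]
t -50.0 [np.float64(-32.9), np.float64(26.9)]
t -25.0 [np.float64(-33.2), np.float64(26.9)]
t 65.0 [np.float64(-32.5), np.float64(27.4)]
t 110.0 [np.float64(-32.2), np.float64(27.8)]
t 167.5 [np.float64(-31.7), np.float64(28.1)]
```

View pics/r51.png

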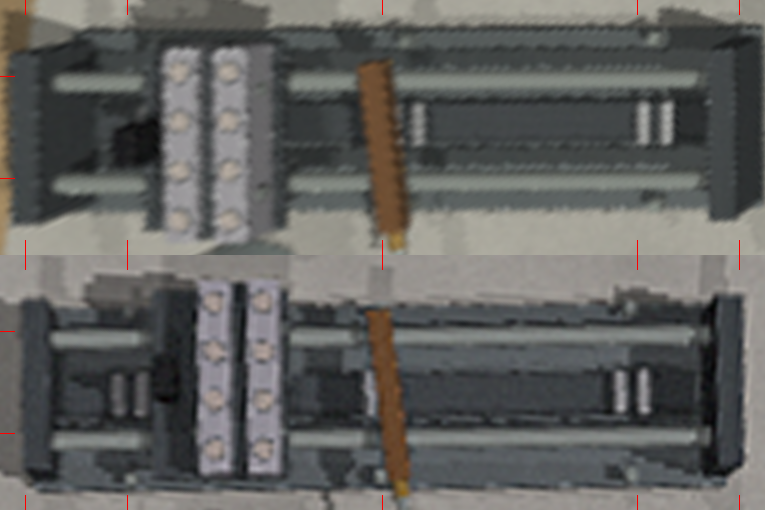

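View pics/r66.png

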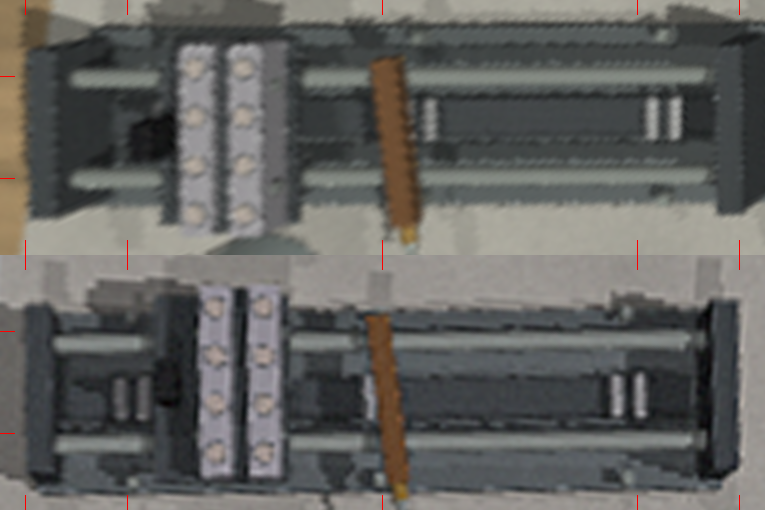

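```bash
python3 - <<'E'
from h import *
import pickle
ds,dt=pickle.load(open("c0.pkl","rb"))
pose=(0.564,-0.012,-0.0717); S=3.0
for nm,z,xr,yr in (("g90",.09,(-70,70),(-170,-70)),("sc65",.065,(-110,70),(-40,60)),):
    a=[rect(d,pose,z,xr,yr,S) for d in (ds,dt)]
    im=np.hstack(a)[:,:,::-1].copy(); w=a[0].shape[1]
    for k in range(2):
        for y in range(yr[0],yr[1],10):
            im[:6 if y%50 else 14,int((y-yr[0])*S)+k*w]=(0,0,255)
    for x in range(xr[0]+10,xr[1],10): im[int((xr[1]-x)*S),:6 if x%50 else 14]=(0,0,255)
    cv2.imwrite(f"pics/{nm}.png",im)
rp=(0.4604,0.3729,-0.33)
a=[rect(d,rp,z,(-55,55),(-50,50),3.5) for z in (.063,) for d in (ds,dt)]
im=np.hstack(a)[:,:,::-1].copy();w=a[0].shape[1]
for k in range(2):
    im[:,k*w+175,2]=255
im[int(55*3.5),:,2]=255
cv2.imwrite("pics/rest63.png",im)
E
```

```text
(no output)
```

View pics/g90.png

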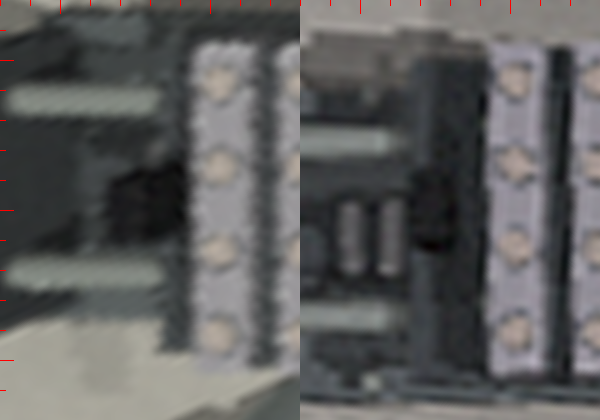

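View pics/sc65.png

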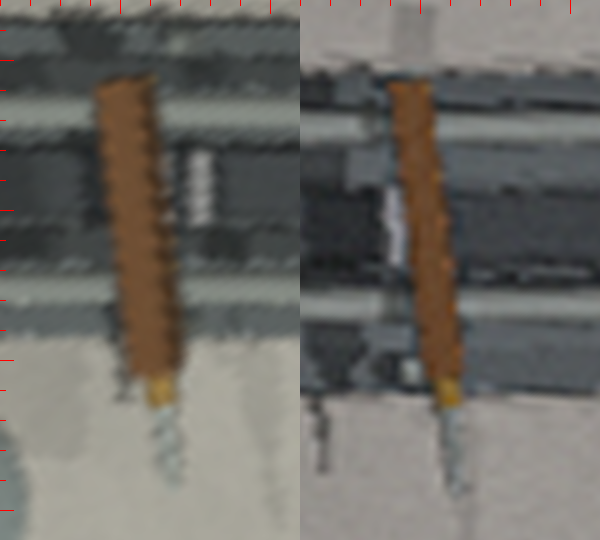

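View pics/rest63.png

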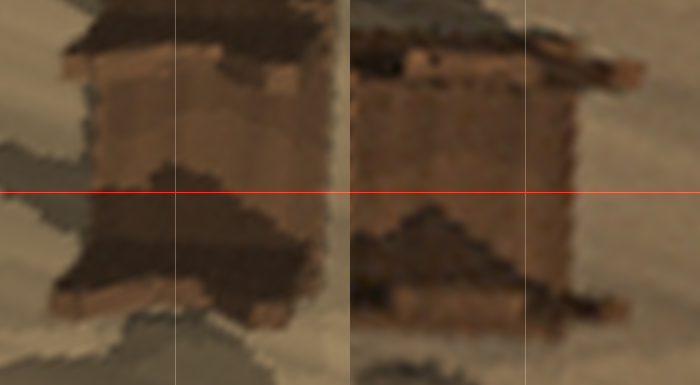

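```bash
cat >> h.py <<'E'
def target(xyz,yaw,tilt=0,flip=0):
    """held scraper axis x at world yaw; tool z = -scraper z; tool y = -+ scraper x. tilt deg point-down"""
    th=np.radians(tilt); Rz=R.from_euler('z',yaw)
    sx=np.array([np.cos(th),0,np.sin(th)]); sz=np.array([-np.sin(th),0,np.cos(th)])
    tz=-sz; ty=-sx if not flip else sx; tx=np.cross(ty,tz)
    M=Rz.as_matrix()@np.stack([tx,ty,tz],1)
    return np.array(xyz,float),M
def delta(o,p,M):
    M0=R.from_rotvec(o["orientation"]).as_matrix()
    return (M0.T@(p-o["ee_pos"])*1000).round(1), np.degrees(R.from_matrix(M0.T@M).as_rotvec()).round(1)
E
python3 - <<'E'
from h import *
from workcell import ctrl
o=ctrl.observe()
print(o["t"],R.from_rotvec(o["orientation"]).as_matrix().round(3))
for f in (0,1):
    p,M=target((.5586,-.0079,.12),-.17,0,f); print(f,delta(o,p,M))
E
```

```text
1.4 [[ 0.419  0.908 -0.   ]
 [ 0.908 -0.419  0.   ]
 [ 0.    -0.    -1.   ]]
0 (array([-422.9,  510.4,   48.3]), array([ -0. ,   0. , 164.9]))
1 (array([-422.9,  510.4,   48.3]), array([ -0. ,  -0. , -15.1]))
```

Request:
{"api": "servo_tool", "payload": {
  "rows": "0 0 0 0 0 -5 45; -10 7 0 0 0 -5 45; -20 14 0 0 0 -5 45; -30 21 2.5 0 0 0 45; -30 21 2.5 0 0 0 45; -30 21 2.5 0 0 0 45; -30 21 2.5 0 0 0 45; -30 21 2.5 0 0 0 45; -30 21 2.5 0 0 0 45; -30 21 2.5 0 0 0 45; -30 21 2.5 0 0 0 45; -30 21 2.5 0 0 0 45",
  "squeeze": 35
}}

```text
t: 2.4
ee_pos: [0.4251, 0.2556, 0.146]
orientation: [2.403, 2.024, 0.001]
force: [-0.1, -0.1, -0.8]
opening: 0.0448
```

Request:
{"api": "servo_tool", "payload": {
  "rows": "-30 21 2.5 0 0 0 45; -30 21 2.5 0 0 0 45; -30 21 2.5 0 0 0 45; -30 21 2.5 0 0 0 45; -30 21 2.5 0 0 0 45; -30 21 2.5 0 0 0 45; -20 14 0 0 0 0 45; -10 7 0 0 0 0 45; 0 0 0 0 0 0 45"
}}

```text
t: 3.15
ee_pos: [0.5345, 0.0234, 0.1309]
orientation: [2.406, 2.02, 0.0]
force: [-0.0, 0.1, 1.4]
opening: 0.0451
```

```bash
python3 - <<'E'
from h import *
from workcell import ctrl
o=ctrl.observe()
print(o["t"],o["ee_pos"],o["opening"],o["force"].round(2))
p,M=target((.5586,-.0079,.12),-.17,0,1); print(delta(o,p,M))
ds=ctrl.capture("scene");dt=ctrl.capture("top")
print(proj(ds,o["ee_pos"]),proj(dt,o["ee_pos"]))
crop(ds,(260,150,380,270),5,"pics/s1.png");crop(dt,(250,120,370,240),5,"pics/t1.png")
E
```

```text
3.15 [0.53450416 0.02341972 0.13092796] 0.045108772153487894 [-0.01  0.15  1.45]
(array([-26.7,  29.1,  10.9]), array([ 0. ,  0. , -0.2]))
[[323.9488845  210.25667928]] [[290.95561653 187.8724782 ]]
```

View pics/s1.png

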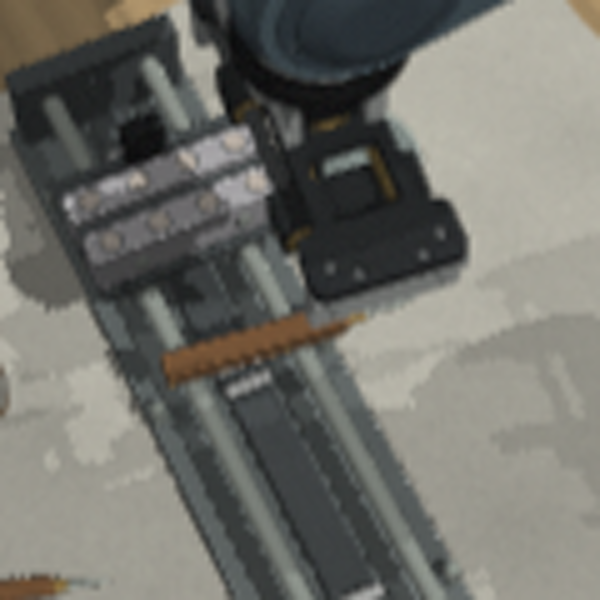

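View pics/t1.png

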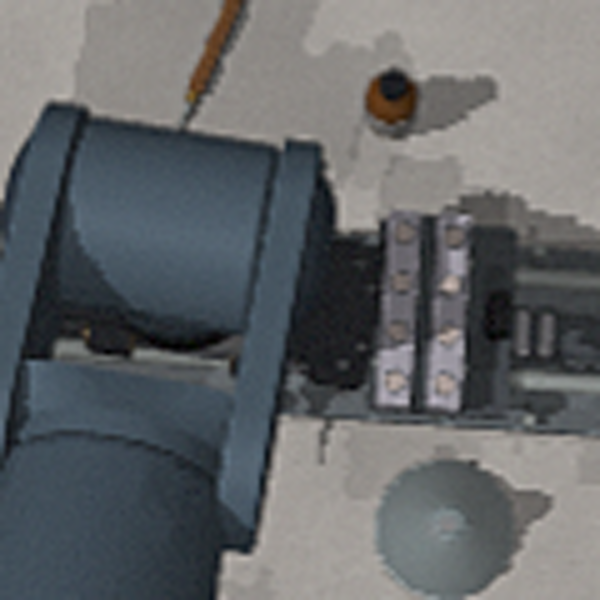

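Request:
{"api": "servo_tool", "payload": {
  "rows": "-5 5 2 0 0 0 45; -8 9 3 0 0 0 45; -8 9 3 0 0 0 45; -5 5 3 0 0 0 45; 0 0 0 0 0 0 45"
}}

```text
t: 3.67
ee_pos: [0.5573, -0.0062, 0.1189]
orientation: [-2.404, -2.022, 0.001]
force: [-0.1, -0.1, -0.5]
opening: 0.045
```

```bash
python3 - <<'E'
from h import *
from workcell import ctrl
o=ctrl.observe()
print(o["t"],o["ee_pos"],o["opening"],o["force"].round(2))
p,M=target((.5586,-.0079,.039),-.17,0,1); print(delta(o,p,M))
ds=ctrl.capture("scene");dt=ctrl.capture("top")
print(proj(ds,o["ee_pos"]),proj(dt,o["ee_pos"]))
crop(ds,(260,150,380,270),5,"pics/s2.png");crop(dt,(250,120,370,240),5,"pics/t2.png")
E
```

```text
3.6667 [ 0.55725049 -0.00618564  0.11887225] 0.045047417230505274 [-0.1  -0.15 -0.52]
(array([-1.4,  1.7, 79.9]), array([-0.1,  0. , -0.1]))
[[310.26956117 207.55870027]] [[302.03092918 180.25946675]]
```

View pics/s2.png

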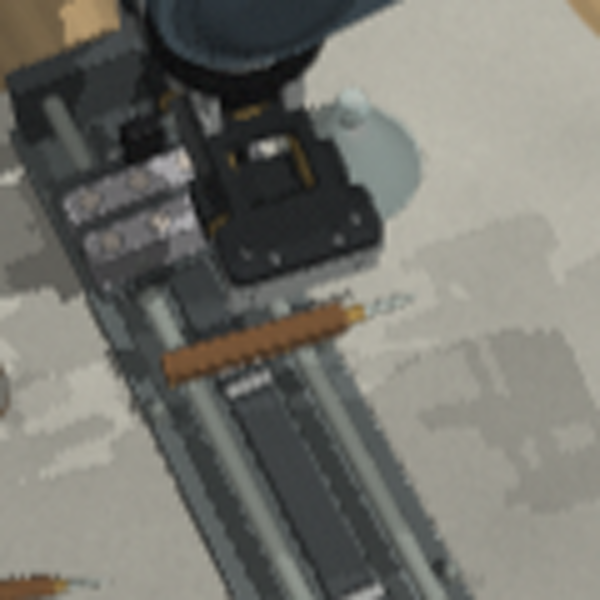

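View pics/t2.png

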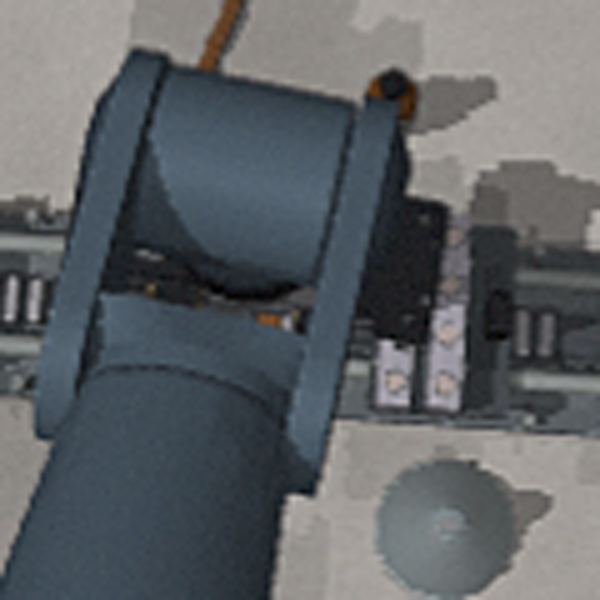

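Request:
{"api": "servo_tool", "payload": {
  "rows": "-1.4 1.7 8 0 0 0 45; 0 0 15 0 0 0 45; 0 0 15 0 0 0 45; 0 0 12 0 0 0 45; 0 0 12 0 0 0 45; 0 0 10 0 0 0 45; 0 0 5 0 0 0 45; 0 0 2.5 0 0 0 45; 0 0 0 0 0 0 45"
}}

```text
t: 4.52
ee_pos: [0.5581, -0.0068, 0.0398]
orientation: [-2.403, -2.023, 0.001]
force: [0.6, -0.3, 0.3]
opening: 0.0449
```

```bash
python3 - <<'E'
from h import *
from workcell import ctrl
o=ctrl.observe()
print(o["t"],o["ee_pos"],o["opening"],o["force"].round(2))
ds=ctrl.capture("scene")
print(proj(ds,o["ee_pos"]))
crop(ds,(260,150,380,270),5,"pics/s3.png")
E
```

```text
4.5167 [ 0.55810541 -0.00679471  0.03984089] 0.04488272056222301 [ 0.63 -0.26  0.26]
[[310.85714568 221.92554229]]
```

View pics/s3.png

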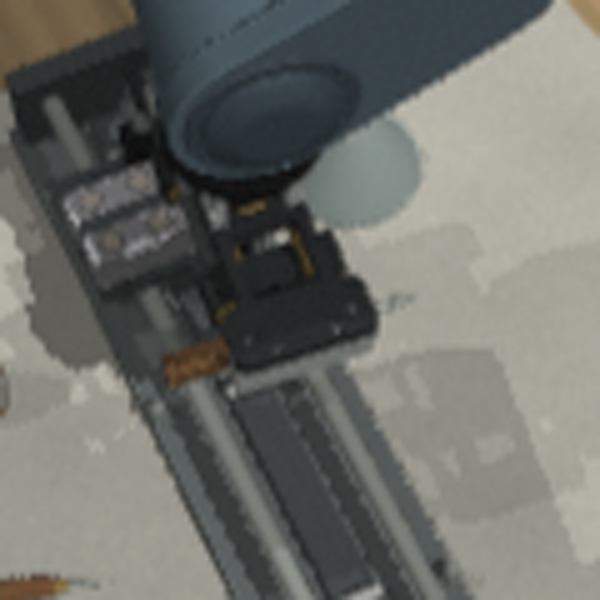

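Fingers are astride the handle (tip still at crop 400,298, undisturbed). Close.

Request:
{"api": "servo_tool", "payload": {
  "rows": "0 0 0 0 0 0 25; 0 0 0 0 0 0 12; 0 0 0 0 0 0 8; 0 0 0 0 0 0 8; 0 0 0 0 0 0 8; 0 0 0 0 0 0 8",
  "squeeze": 40
}}

```text
t: 5.07
ee_pos: [0.5584, -0.0069, 0.0404]
orientation: [2.403, 2.023, 0.0]
force: [-0.2, 0.8, -0.8]
opening: 0.0095
```

Request:
{"api": "servo_tool", "payload": {
  "rows": "0 0 0 0 0 0 8; 0 0 -5 0 0 0 8; 0 0 -10 0 0 0 8; 0 0 -15 0 0 0 8; 0 0 -15 0 0 0 8; 0 0 -15 0 0 0 8; 0 0 -15 0 0 0 8; 0 0 -8 0 0 0 8; 0 0 0 0 0 0 8"
}}

```text
t: 5.82
ee_pos: [0.5601, -0.0072, 0.1263]
orientation: [2.4, 2.021, 0.005]
force: [1.3, -0.8, -0.2]
opening: 0.0078
```

```bash
python3 - <<'E'
from h import *
from workcell import ctrl
o=ctrl.observe()
print(o["t"],o["ee_pos"],o["opening"],o["force"].round(2),o["qpos"].round(2))
ds=ctrl.capture("scene");dt=ctrl.capture("top")
for l in("scraper","scraper_tip","push_post"):
  print(l,[(np.round(r["uv"],1).tolist(),round(r["conf"],2)) for r in ctrl.spot_point(l,ds)][:4])
M=R.from_rotvec(o["orientation"]).as_matrix()
g=o["ee_pos"]-M[:,2]*.0188
print("pred mid,tip",proj(ds,g),proj(ds,g-M[:,1]*.09))
crop(ds,(260,120,380,240),5,"pics/s4.png");crop(dt,(225,120,400,245),4,"pics/t4.png")
# push start: slide frame
def sl(x,y,z): 
    c,s=np.cos(-.0717),np.sin(-.0717); return np.array([.564+c*x-s*y,-.012+s*x+c*y,z])
for z in(.14,.075):
  p,M2=target(sl(0,-.131-.0195-.012,z),-.0717,0,1); print(p,delta(o,p,M2))
E
```

```text
5.8167 [ 0.5600825  -0.00718942  0.12629616] 0.007758858363131681 [ 1.27 -0.77 -0.17] [-0.22  0.07  1.83  0.    1.23 -1.62]
scraper [([281.4, 192.3], 0.71), ([311.6, 219.0], 0.65), ([254.9, 270.6], 0.55), ([320.7, 88.9], 0.38)]
scraper_tip [([341.8, 208.1], 0.78), ([279.8, 268.3], 0.56)]
push_post [([285.6, 172.7], 0.83), ([307.9, 227.7], 0.2), ([282.0, 191.8], 0.18)]
pred mid,tip [[308.74934936 202.56023259]] [[342.8899441  191.86986341]]
[ 0.55235873 -0.17408248  0.14      ] (array([-165.8,   20.8,  -13.6]), array([ 0.3,  0. , -5.7]))
[ 0.55235873 -0.17408248  0.075     ] (array([-165.8,   20.5,   51.4]), array([ 0.3,  0. , -5.7]))
```

View pics/s4.png

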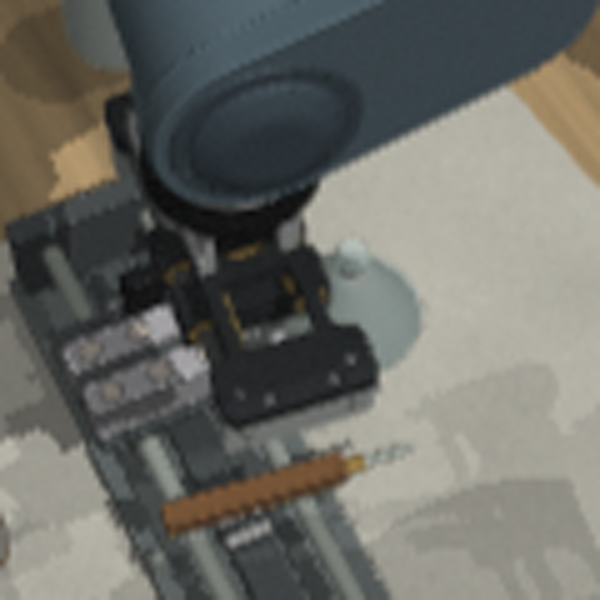

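View pics/t4.png

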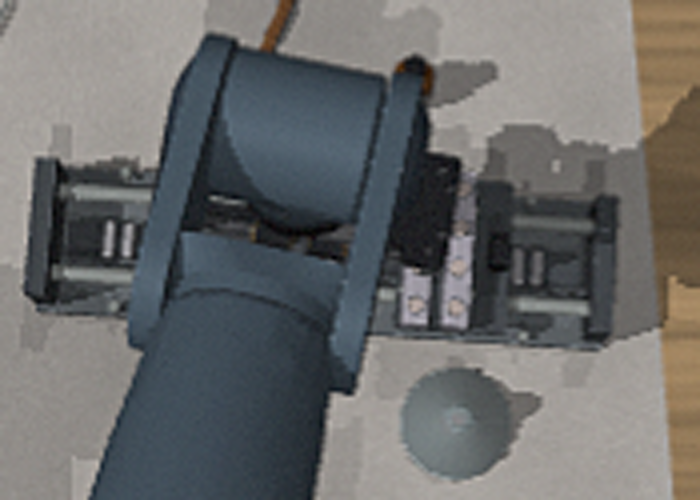

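```bash
python3 - <<'E'
from h import *
from workcell import ctrl
o=ctrl.observe();print(o["t"])
ds=ctrl.capture("scene")
M=R.from_rotvec(o["orientation"]).as_matrix();p=o["ee_pos"];print(M.round(3))
l,t,r,b=240,60,400,240;s=3.3
im=cv2.resize(ds["img"][t:b,l:r,::-1],None,fx=s,fy=s,interpolation=cv2.INTER_CUBIC)
def pt(v): 
    q=proj(ds,p+M@np.array(v))[0]; return tuple(int(a) for a in (q-[l,t])*s)
for sx,c in ((.0885,(0,0,255)),):
    for z in(-.0968,):
        cs=[pt((a*sx,bb*.0375,z)) for a,bb in((1,1),(1,-1),(-1,-1),(-1,1))]
        cv2.polylines(im,[np.array(cs)],True,c,1)
for v,c in (((0,0,0),(0,255,0)),((0.0,0,-.0188),(255,255,0)),((.02,0,0),(0,255,255)),((-.02,0,0),(255,0,255))):
    cv2.circle(im,pt(v),3,c,-1)
cv2.imwrite("pics/s5.png",im); cv2.imwrite("pics/s5f.png",ds["img"][:,:,::-1])
E
```

```text
6.0667
[[ 0.17   0.985 -0.002]
 [ 0.985 -0.17   0.   ]
 [ 0.    -0.002 -1.   ]]
```

View pics/s5.png

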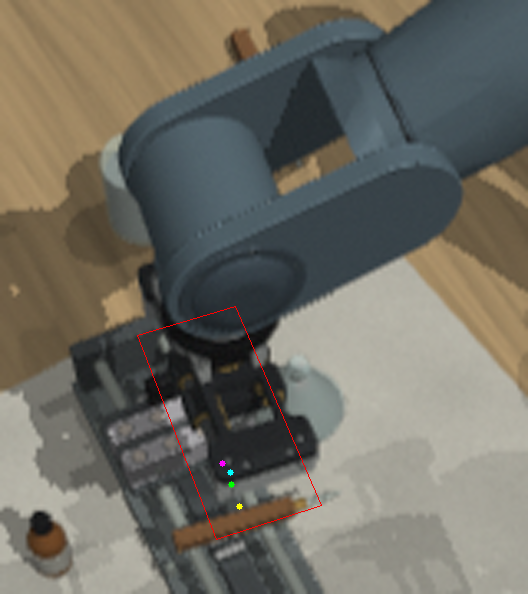

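```bash
python3 - <<'E'
from h import *
import pickle
ds,dt=pickle.load(open("c0.pkl","rb"))
M=R.from_rotvec([ 2.6459588 ,  1.69222898, -0.00271767]).as_matrix();p=np.array([0.27225344, 0.58949831, 0.16715045])
out=[]
for d,(l,t,r,b) in ((ds,(540,220,640,400)),(dt,(0,200,140,380))):
    s=3.2
    im=cv2.resize(d["img"][t:b,l:r,::-1],None,fx=s,fy=s,interpolation=cv2.INTER_CUBIC)
    def pt(v):
        q=proj(d,p+M@np.array(v))[0]; return tuple(int(a) for a in (q-[l,t])*s)
    cs=[pt((a*.0885,bb*.0375,-.0968)) for a,bb in((1,1),(1,-1),(-1,-1),(-1,1))]
    cv2.polylines(im,[np.array(cs)],True,(0,0,255),1)
    for v,c in (((0,0,0),(0,255,0)),((.047,0,0),(0,255,255)),((-.047,0,0),(255,0,255))): cv2.circle(im,pt(v),3,c,-1)
    cv2.line(im,pt((.047,0,0)),pt((.047,0,-.0968)),(0,255,255),1);cv2.line(im,pt((-.047,0,0)),pt((-.047,0,-.0968)),(255,0,255),1)
    out.append(im)
cv2.imwrite("pics/st.png",np.hstack(out))
E
```

```text
(no output)
```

View pics/st.png

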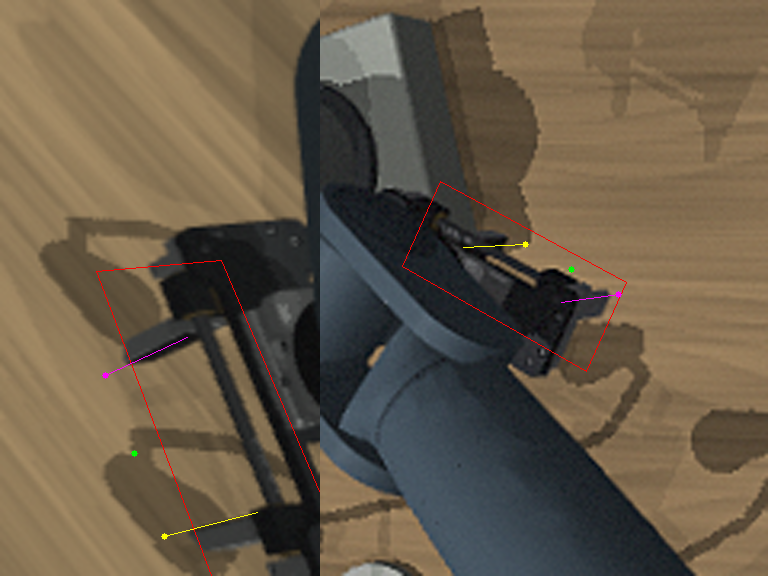

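```bash
python3 - <<'E'
from h import *
import pickle
ds,dt=pickle.load(open("c0.pkl","rb"))
M=R.from_rotvec([ 2.6459588 ,  1.69222898, -0.00271767]).as_matrix();p=np.array([0.27225344, 0.58949831, 0.16715045])
print(M.round(3))
for off in (0,-.02):
  out=[]
  for d,(l,t,r,b) in ((ds,(570,285,640,400)),(dt,(20,240,110,330))):
    s=5
    im=cv2.resize(d["img"][t:b,l:r,::-1],None,fx=s,fy=s,interpolation=cv2.INTER_CUBIC)
    def pt(v):
        q=proj(d,p+M@(np.array(v)+[0,0,off]))[0]; return tuple(int(a) for a in (q-[l,t])*s)
    for sg,c in ((1,(0,255,255)),(-1,(255,0,255))):
        for z in (0,-.04):
            cs=[pt((sg*x,y,z)) for x,y in ((.047,.008),(.0595,.008),(.0595,-.008),(.047,-.008))]
            cv2.polylines(im,[np.array(cs)],True,c,1)
    out.append(cv2.copyMakeBorder(im,0,580-im.shape[0],0,0,cv2.BORDER_CONSTANT))
  cv2.imwrite(f"pics/st{int(-off*1000)}.png",np.hstack(out))
E
```

```text
[[ 0.419  0.908 -0.001]
 [ 0.908 -0.419 -0.002]
 [-0.002 -0.    -1.   ]]
```

View pics/st0.png

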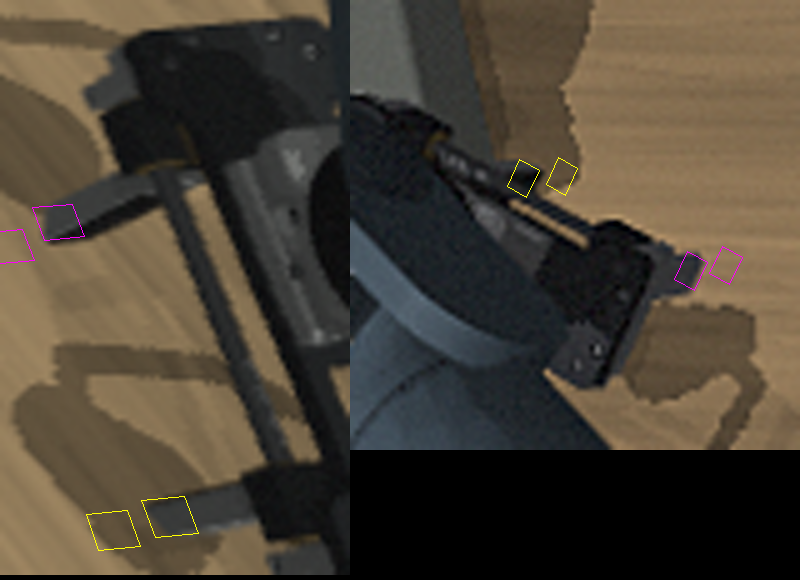

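View pics/st20.png

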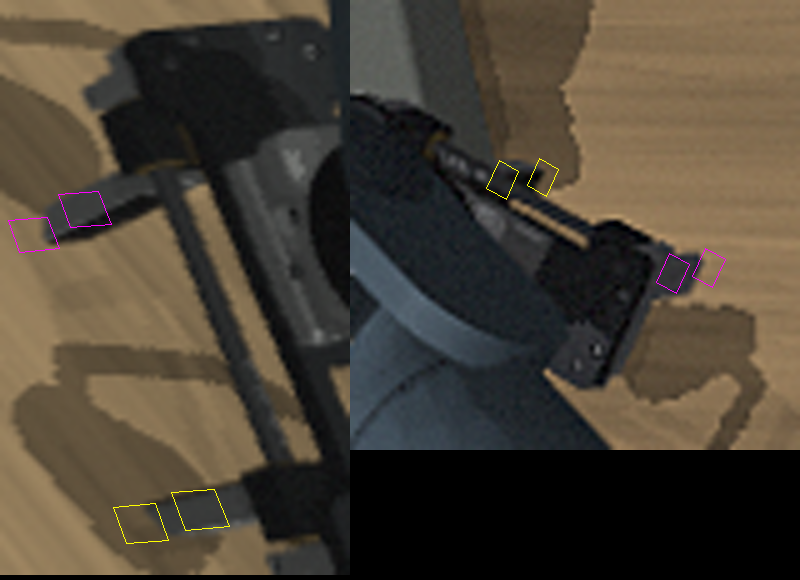

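```bash
python3 - <<'E'
from h import *
from workcell import ctrl
o=ctrl.observe()
p,M=target(o["ee_pos"]+[-.02,0,.03],-.17,30,1); print(delta(o,p,M))
E
```

```text
(array([ -3.4, -19.8, -30. ]), array([-30.1,   0. ,  -0.1]))
```

Request:
{"api": "servo_tool", "payload": {
  "rows": "0 0 -10 -5 0 0 45; 0 0 -10 -5 0 0 45; 0 0 -10 -5 0 0 45; 0 0 0 -5 0 0 45; 0 0 0 -5 0 0 45; 0 0 0 -5 0 0 45; 0 0 0 0 0 0 45; 0 0 0 0 0 0 45"
}}

```text
t: 6.78
ee_pos: [0.5544, -0.0061, 0.1519]
orientation: [2.07, 1.743, 0.464]
force: [0.4, -0.6, 0.2]
opening: 0.0448
```

```bash
cat >> h.py <<'E'
def overlay(d,o,box,s,name,offs=(0,-.04),op=None,scr=None):
    M=R.from_rotvec(o["orientation"]).as_matrix();p=o["ee_pos"];l,t,r,b=box
    op=o["opening"] if op is None else op
    im=cv2.resize(d["img"][t:b,l:r,::-1],None,fx=s,fy=s,interpolation=cv2.INTER_CUBIC)
    def pt(v):
        q=proj(d,p+M@np.array(v))[0]; return tuple(int(a) for a in (q-[l,t]+.5)*s-.5)
    for sg,c in ((1,(0,255,255)),(-1,(255,0,255))):
        for z in offs:
            cs=[pt((sg*x,y,z)) for x,y in ((op/2,.008),(op/2+.0125,.008),(op/2+.0125,-.008),(op/2,-.008))]
            cv2.polylines(im,[np.array(cs)],True,c,1)
    cv2.imwrite(name,im)
E
python3 - <<'E'
from h import *
from workcell import ctrl
import pickle
o=ctrl.observe();print(o["t"],o["ee_pos"],o["opening"],o["qpos"].round(2))
ds=ctrl.capture("scene");dt=ctrl.capture("top")
pickle.dump((o,ds,dt),open("c6.pkl","wb"))
overlay(ds,o,(250,120,390,250),5,"pics/s6.png");overlay(dt,o,(250,120,370,240),5,"pics/t6.png")
E
```

```text
6.7833 [ 0.55444721 -0.00613215  0.15185595] 0.0448228541349592 [-0.23 -0.33  2.22  0.05  0.73 -1.66]
```

View pics/s6.png

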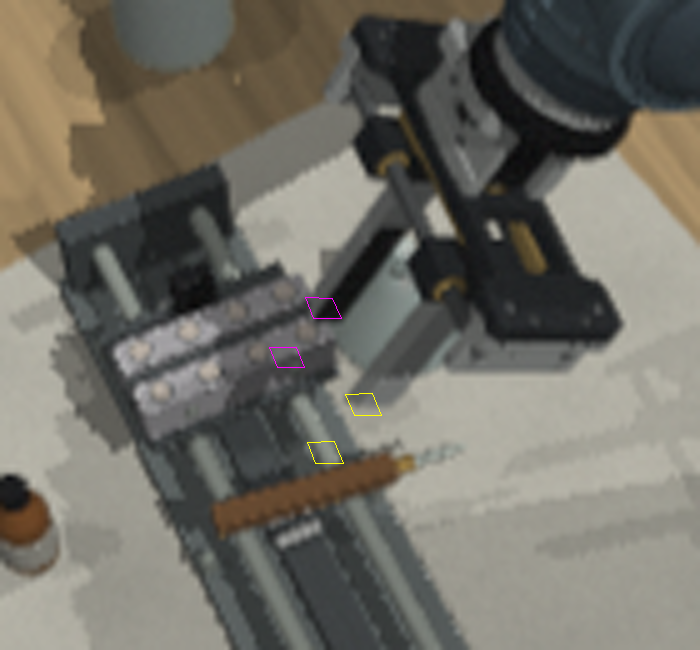

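View pics/t6.png

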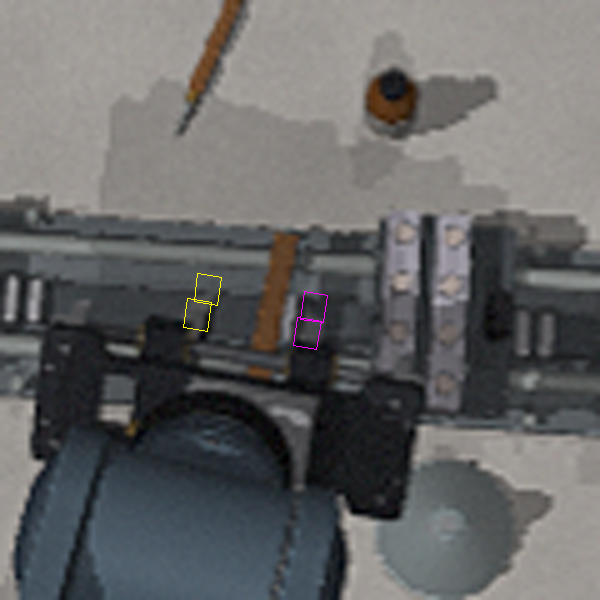

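```bash
python3 - <<'E'
from h import *
import pickle
o,ds,dt=pickle.load(open("c6.pkl","rb"))
overlay(ds,o,(300,175,350,220),12,"pics/s6z.png",offs=(-.034,-.044))
E
```

```text
(no output)
```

View pics/s6z.png

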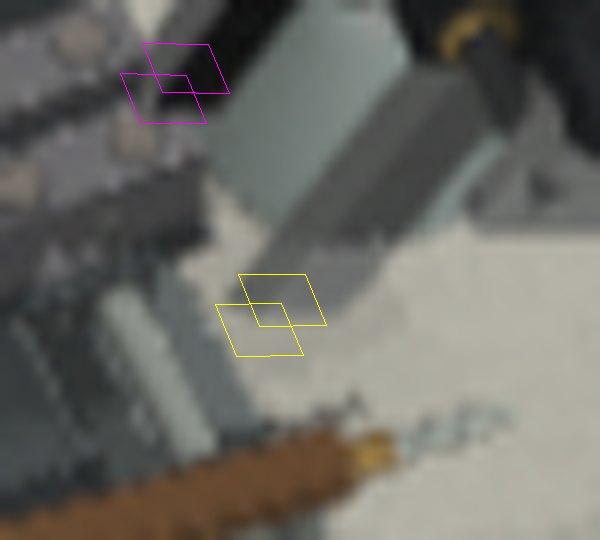

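```bash
python3 - <<'E'
from h import *
from workcell import ctrl
o=ctrl.observe()
p,M=target((.5586,-.0079,.09),-.17,0,1); print(delta(o,p,M)); print((M.T@(p-o["ee_pos"])*1000).round(1))
E
```

```text
(array([ -0.8, -30.4,  56.5]), array([30. ,  0. , -0.1]))
[-0.8  2.  64.1]
```

Request:
{"api": "servo_tool", "payload": {
  "rows": "0 0 0 5 0 0 45; 0 0 0 5 0 0 45; 0 0 0 5 0 0 45; 0 0 0 5 0 0 45; 0 0 0 5 0 0 45; 0 0 0 5 0 0 45; -0.8 2 15 0 0 0 45; 0 0 20 0 0 0 45; 0 0 20 0 0 0 45; 0 0 15 0 0 0 45; 0 0 10 0 0 0 45; 0 0 0 0 0 0 45"
}}

```text
t: 7.88
ee_pos: [0.557, -0.0075, 0.0709]
orientation: [-2.401, -2.021, 0.004]
force: [0.3, -0.6, 0.5]
opening: 0.045
```

Request:
{"api": "servo_tool", "payload": {
  "rows": "0 0 8 0 0 0 45; 0 0 12 0 0 0 45; 0 0 12 0 0 0 45; 0 0 12 0 0 0 45; 0 0 12 0 0 0 45; 0 0 8 0 0 0 45; 0 0 5 0 0 0 45; 0 0 2 0 0 0 45; 0 0 0 0 0 0 45"
}}

```text
t: 8.63
ee_pos: [0.5573, -0.0075, 0.0016]
orientation: [-2.403, -2.023, 0.001]
force: [0.2, -0.5, -0.3]
opening: 0.0449
```

```bash
python3 - <<'E'
from h import *
from workcell import ctrl
o=ctrl.observe();print(o["t"],o["ee_pos"],o["opening"],o["force"].round(2))
p,M=target((.5586,-.0079,.001),-.17,0,1); print(delta(o,p,M))
ds=ctrl.capture("scene")
overlay(ds,o,(260,150,380,270),5,"pics/s7.png",offs=(-.041,))
E
```

```text
8.6333 [ 0.55728596 -0.00747466  0.00158632] 0.044935418297567704 [ 0.18 -0.51 -0.32]
(array([-0.2,  1.4,  0.6]), array([-0. , -0. , -0.1]))
```

View pics/s7.png

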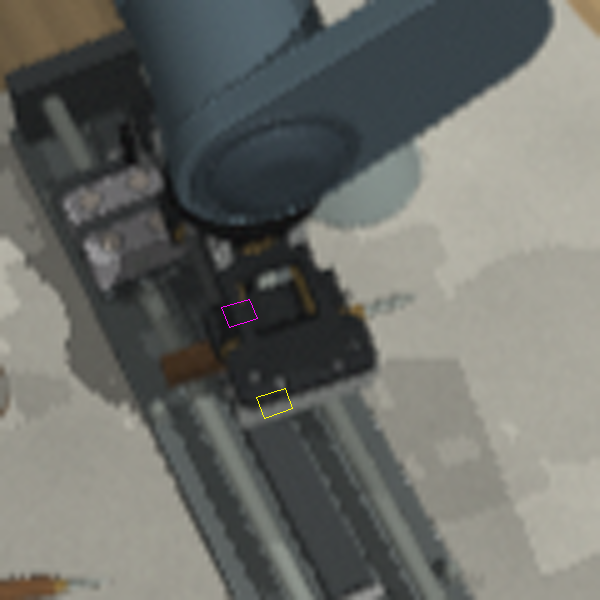

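Request:
{"api": "servo_tool", "payload": {
  "rows": "0 0 0 0 0 0 25; 0 0 0 0 0 0 12; 0 0 0 0 0 0 5; 0 0 0 0 0 0 5; 0 0 0 0 0 0 5; 0 0 0 0 0 0 5",
  "squeeze": 40
}}

```text
t: 9.18
ee_pos: [0.5577, -0.0076, 0.0023]
orientation: [2.403, 2.024, 0.0]
force: [0.5, -0.2, -0.3]
opening: 0.0135
```

Request:
{"api": "servo_tool", "payload": {
  "rows": "0 0 0 0 0 0 5; 0 0 -5 0 0 0 5; 0 0 -10 0 0 0 5; 0 0 -15 0 0 0 5; 0 0 -15 0 0 0 5; 0 0 -15 0 0 0 5; 0 0 -12 0 0 0 5; 0 0 -6 0 0 0 5; 0 0 0 0 0 0 5"
}}

```text
t: 9.93
ee_pos: [0.5588, -0.0078, 0.0821]
orientation: [2.401, 2.022, 0.003]
force: [0.6, 0.4, 0.6]
opening: 0.0137
```

```bash
python3 - <<'E'
from h import *
from workcell import ctrl
o=ctrl.observe();print(o["t"],o["ee_pos"],o["opening"],o["force"].round(2))
ds=ctrl.capture("scene")
M=R.from_rotvec(o["orientation"]).as_matrix()
print("pred tip",proj(ds,o["ee_pos"]+M@np.array([0,-.09,-.041-.016])))
for l in("scraper","scraper_tip"):
  print(l,[(np.round(r["uv"],1).tolist(),round(r["conf"],2)) for r in ctrl.spot_point(l,ds)][:4])
overlay(ds,o,(260,120,380,240),5,"pics/s8.png",offs=(-.041,))
def sl(x,y,z): 
    c,s=np.cos(-.0717),np.sin(-.0717); return np.array([.564+c*x-s*y,-.012+s*x+c*y,z])
p,M2=target(sl(0,-.131-.0195-.015,.08),-.0717,0,1); print(p,delta(o,p,M2),M2.T@(p-o["ee_pos"])*1000)
E
```

```text
9.9333 [ 0.55882678 -0.0077741   0.08213999] 0.013701733595949391 [0.62 0.36 0.57]
pred tip [[343.1683881 192.6716449]]
scraper [([308.1, 204.9], 0.68), ([319.1, 87.1], 0.57), ([287.5, 126.2], 0.57), ([255.4, 272.5], 0.44)]
scraper_tip [([340.6, 192.4], 0.65), ([279.4, 266.2], 0.63)]
[ 0.55214381 -0.17707477  0.08      ] (array([-168. ,   22.2,    2.2]), array([ 0.2,  0. , -5.7])) [-169.34444014    5.46266755    2.139993  ]
```

View pics/s8.png

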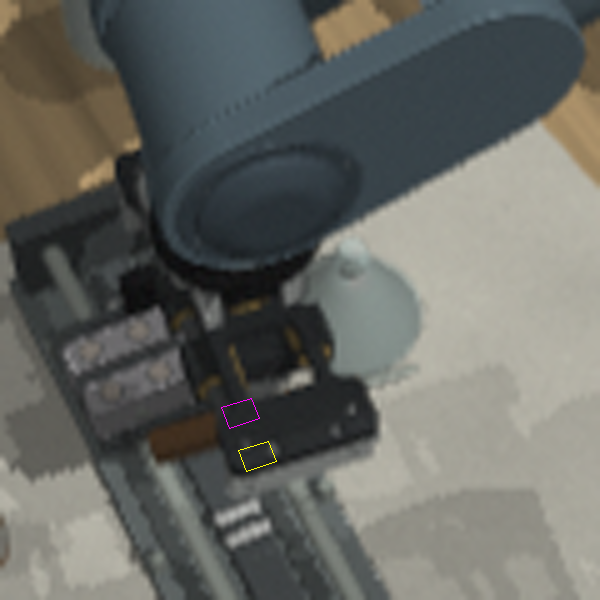

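Request:
{"api": "servo_tool", "payload": {
  "rows": "0 0 0 0 0 -2.9 5; -8 0 0 0 0 -2.8 5; -17 1 0 0 0 0 5; -20 1 0 0 0 0 5; -20 1 0 0 0 0 5; -20 1 0 0 0 0 5; -20 1 0 0 0 0 5; -20 0.5 0 0 0 0 5; -20 0 0 0 0 0 5; -15 0 0 0 0 0 5; -8 0 0 0 0 0 5; 0 0 0 0 0 0 5"
}}

```text
t: 11.08
ee_pos: [0.5502, -0.1765, 0.0795]
orientation: [-2.301, -2.138, 0.0]
force: [0.8, -0.2, -0.5]
opening: 0.0135
```

```bash
cat >> h.py <<'E'
def sl(x,y,z):
    c,s=np.cos(-.0717),np.sin(-.0717); return np.array([.564+c*x-s*y,-.012+s*x+c*y,z])
def insl(p):
    c,s=np.cos(-.0717),np.sin(-.0717); dx,dy=p[0]-.564,p[1]+.012
    return np.array([c*dx+s*dy,-s*dx+c*dy])
E
python3 - <<'E'
from h import *
from workcell import ctrl
o=ctrl.observe();print(o["t"],o["ee_pos"],o["opening"],o["force"].round(2))
p,M2=target(sl(0,-.131-.0195-.015,.034),-.0717,0,1); print(p,delta(o,p,M2))
ds=ctrl.capture("scene");dt=ctrl.capture("top")
overlay(ds,o,(240,110,360,230),5,"pics/s9.png",offs=(-.041,));overlay(dt,o,(290,130,410,250),5,"pics/t9.png",offs=(-.041,))
E
```

```text
11.0833 [ 0.55021271 -0.17652739  0.07947535] 0.013504645247453265 [ 0.8  -0.2  -0.48]
[ 0.55214381 -0.17707477  0.034     ] (array([-0.4,  2. , 45.5]), array([-0. , -0. , -0.1]))
```

View pics/s9.png

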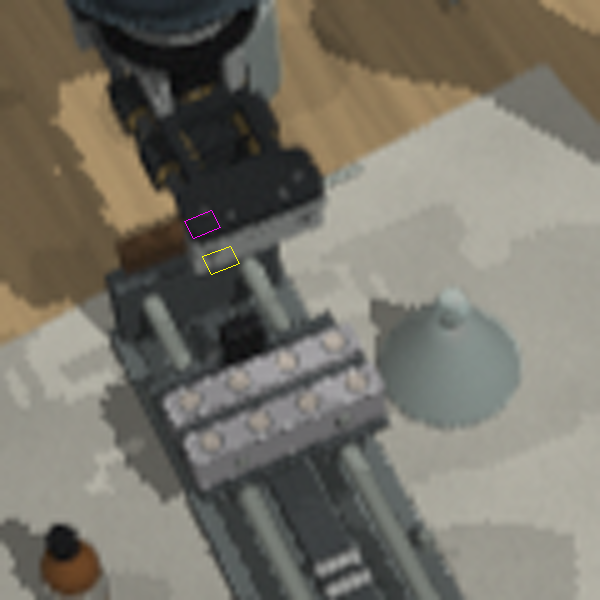

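View pics/t9.png

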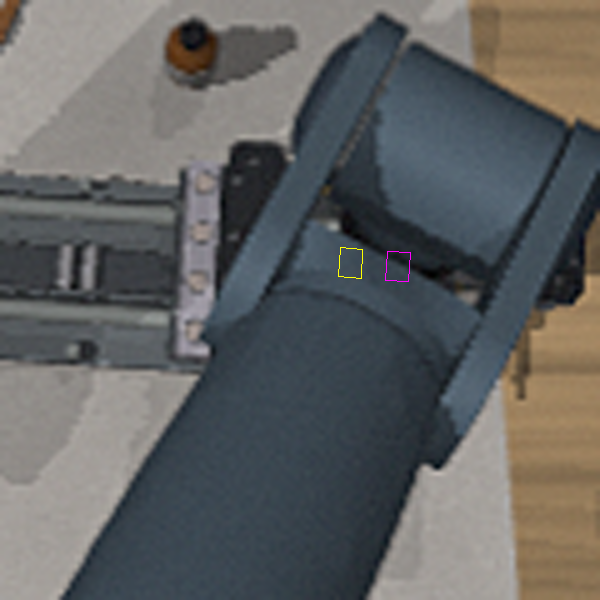

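Request:
{"api": "servo_tool", "payload": {
  "rows": "-0.4 2 5 0 0 0 5; 0 0 10 0 0 0 5; 0 0 10 0 0 0 5; 0 0 10 0 0 0 5; 0 0 7 0 0 0 5; 0 0 3.5 0 0 0 5; 0 0 0 0 0 0 5"
}}

```text
t: 11.77
ee_pos: [0.5517, -0.1754, 0.033]
orientation: [-2.298, -2.139, 0.001]
force: [-0.4, 0.6, -1.1]
opening: 0.0138
```

Request:
{"api": "servo_tool", "payload": {
  "rows": "5 0 0 0 0 0 5; 5 0 0 0 0 0 5; 3 0 0 0 0 0 5; 3 0 0 0 0 0 5; 4 0 0 0 0 0 5; 5 0 0 0 0 0 5; 5 0 0 0 0 0 5; 5 0 0 0 0 0 5; 5 0 0 0 0 0 5; 5 0 0 0 0 0 5; 4 0 0 0 0 0 5; 3 0 0 0 0 0 5"
}}

```text
t: 12.77
ee_pos: [0.5563, -0.1235, 0.0345]
orientation: [-2.299, -2.141, 0.0]
force: [0.0, -0.1, -0.8]
opening: 0.0134
```

```bash
cat >> h.py <<'E'
def groove(d,y0,z=.09,w=25,S=4,name=None):
    """dark groove centre (slide y, mm) near expected y0 mm, rows of slide x"""
    pose=(0.564,-0.012,-0.0717)
    g=rect(d,pose,z,(-55,55),(y0-w,y0+w),S)
    if name: cv2.imwrite(name,cv2.resize(g[:,:,::-1],None,fx=2,fy=1))
    return g
E
python3 - <<'E'
from h import *
from workcell import ctrl
o=ctrl.observe();print(o["t"],o["ee_pos"],insl(o["ee_pos"]),o["force"].round(2),o["opening"])
ds=ctrl.capture("scene");dt=ctrl.capture("top")
pose=(0.564,-0.012,-0.0717)
a=[rect(d,pose,.09,(-60,60),(-120,40),2.4) for d in (ds,dt)]
cv2.imwrite("pics/p1.png",np.hstack(a)[:,:,::-1])
E
```

```text
12.7667 [ 0.55626368 -0.12348515  0.03447079] [ 0.00027019 -0.11175292] [ 0.03 -0.11 -0.76] 0.013442926862274308
```

View pics/p1.png

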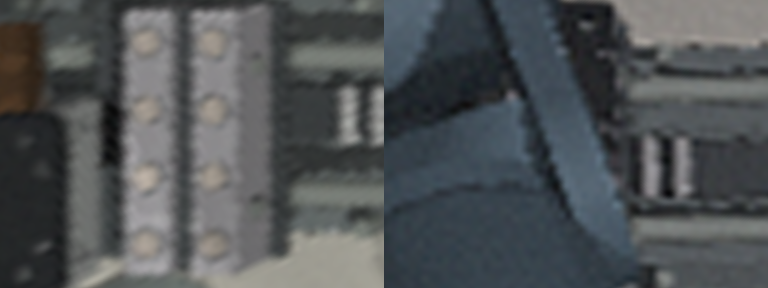

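Request:
{"api": "servo_tool", "payload": {
  "rows": "3 0 0 0 0 0 5; 5 0 0 0 0 0 5; 5 0 0 0 0 0 5; 5 0 0 0 0 0 5; 5 0 0 0 0 0 5; 5 0 0 0 0 0 5; 5 0 0 0 0 0 5; 4 0 0 0 0 0 5; 3 0 0 0 0 0 5; 2 0 0 0 0 0 5; 2 0 0 0 0 0 5; 1 0 0 0 0 0 5"
}}

```text
t: 13.87
ee_pos: [0.5594, -0.0801, 0.0346]
orientation: [2.298, 2.14, -0.003]
force: [-2.5, -6.0, -1.2]
opening: 0.0134
```

```bash
python3 - <<'E'
from h import *
from workcell import ctrl
o=ctrl.observe();print(o["t"],o["ee_pos"],insl(o["ee_pos"]),o["force"].round(2),o["opening"])
ds=ctrl.capture("scene")
pose=(0.564,-0.012,-0.0717)
cv2.imwrite("pics/p2.png",rect(ds,pose,.09,(-60,60),(-100,60),4)[:,:,::-1])
cv2.imwrite("pics/p2b.png",rect(ds,pose,.012,(-80,80),(-100,60),4)[:,:,::-1])
E
```

```text
13.8667 [ 0.55944046 -0.08010301  0.03462768] [ 0.00033098 -0.06825466] [-2.46 -6.   -1.15] 0.013406535393899799
```

View pics/p2.png

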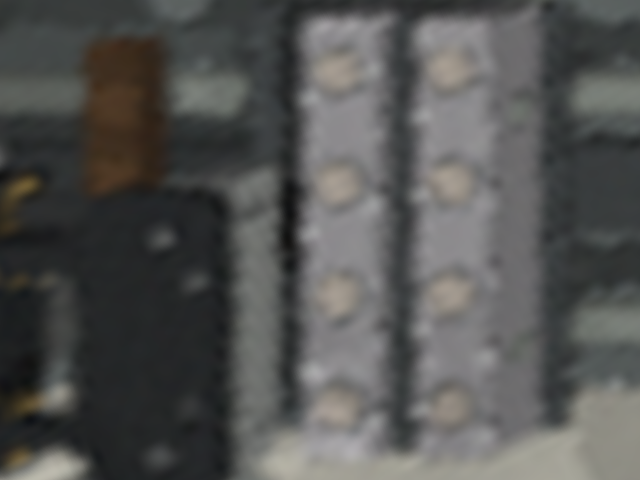

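View pics/p2b.png

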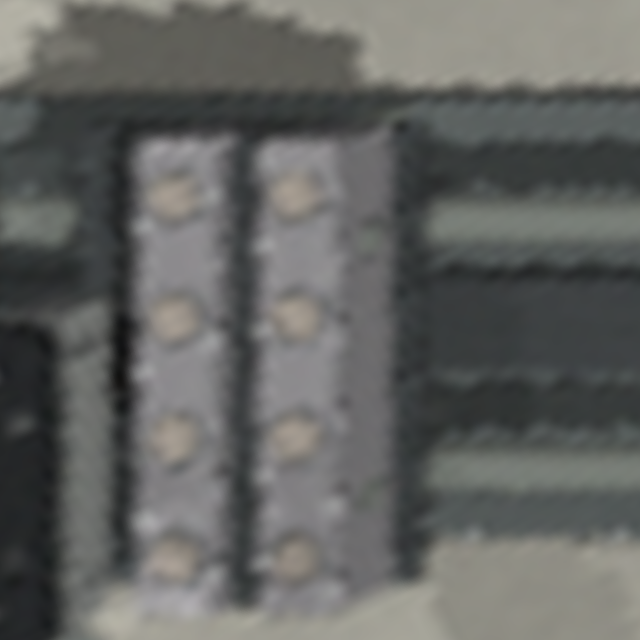

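Request:
{"api": "servo_tool", "payload": {
  "rows": "0 0 0 0 0 0 5; 0 0 0 0 0 0 5"
}}

```text
t: 14.08
ee_pos: [0.5594, -0.0801, 0.0346]
orientation: [2.299, 2.14, -0.002]
force: [-1.8, -5.0, -0.7]
opening: 0.0136
```

Request:
{"api": "servo_tool", "payload": {
  "rows": "1 0 0 0 0 0 5; 1 0 0 0 0 0 5; 0 0 0 0 0 0 5"
}}

```text
t: 14.33
ee_pos: [0.5595, -0.0798, 0.0347]
orientation: [2.297, 2.139, -0.005]
force: [-2.2, -10.8, -1.8]
opening: 0.0139
```

Request:
{"api": "servo_tool", "payload": {
  "rows": "1 0 0 0 0 0 5; 0 0 0 0 0 0 5"
}}

```text
t: 14.5
ee_pos: [0.5595, -0.0797, 0.0347]
orientation: [2.296, 2.139, -0.007]
force: [-2.5, -14.4, -2.0]
opening: 0.0136
```

Request:
{"api": "servo_tool", "payload": {
  "rows": "1 0 0 0 0 0 5; 0 0 0 0 0 0 5"
}}

```text
t: 14.67
ee_pos: [0.5596, -0.077, 0.0346]
orientation: [2.299, 2.139, -0.003]
force: [-2.1, -5.0, -1.6]
opening: 0.0136
```

```bash
python3 - <<'E'
from h import *
from workcell import ctrl
o=ctrl.observe();print(o["t"],o["ee_pos"],insl(o["ee_pos"]),o["force"].round(2),o["opening"])
ds=ctrl.capture("scene")
print([(np.round(r["uv"],1).tolist(),round(r["conf"],2)) for l in ("dome","scraper_tip","seam_near","seam_far","carriage","push_post") for r in ctrl.spot_point(l,ds)[:2]])
pose=(0.564,-0.012,-0.0717)
cv2.imwrite("pics/p3.png",rect(ds,pose,.09,(-60,60),(-100,60),4)[:,:,::-1])
crop(ds,(250,140,370,260),5,"pics/s10.png")
E
```

```text
14.6667 [ 0.55963987 -0.07698587  0.03462174] [ 0.00030657 -0.06513126] [-2.14 -5.   -1.65] 0.013627234159311575
[([329.6, 182.3], 0.72), ([278.6, 268.9], 0.7), ([296.7, 195.2], 0.26), ([319.7, 204.8], 0.79), ([292.0, 215.6], 0.65), ([303.7, 214.3], 0.86), ([299.6, 199.9], 0.8)]
```

View pics/p3.png

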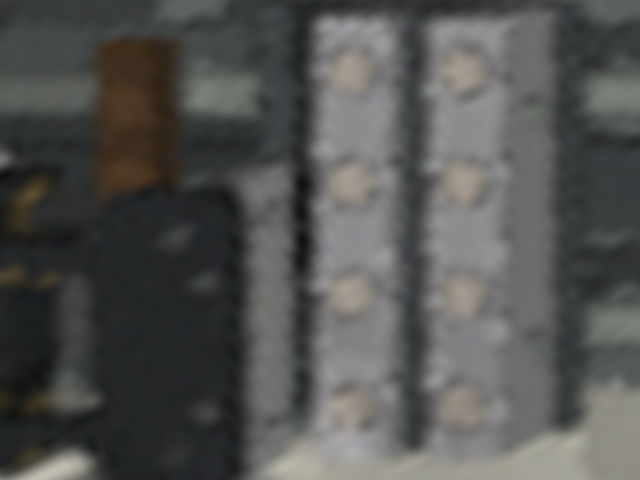

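View pics/s10.png

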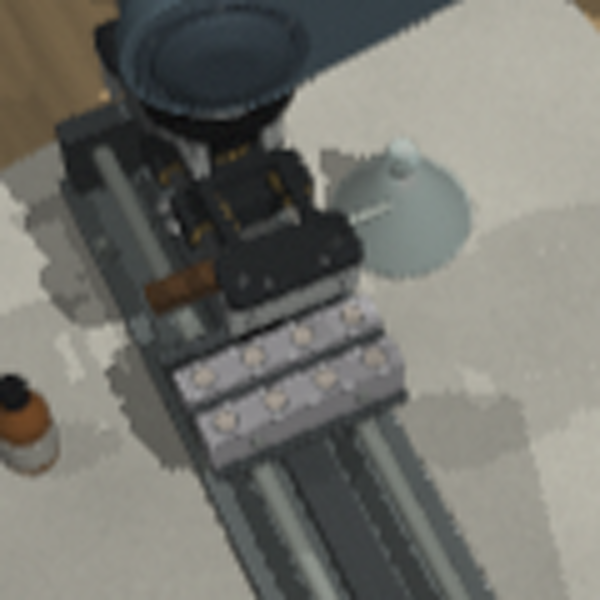

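Request:
{"api": "servo_tool", "payload": {
  "rows": "1 0 0 0 0 0 5; 0 0 0 0 0 0 5"
}}

```text
t: 15.18
ee_pos: [0.5598, -0.0743, 0.0346]
orientation: [-2.3, -2.14, -0.0]
force: [-0.6, -3.4, -1.3]
opening: 0.0135
```

Request:
{"api": "servo_tool", "payload": {
  "rows": "1 0 0 0 0 0 5; 0 0 0 0 0 0 5"
}}

```text
t: 15.35
ee_pos: [0.5599, -0.0728, 0.0346]
orientation: [-2.299, -2.14, -0.001]
force: [-0.8, -1.9, -0.1]
opening: 0.0133
```

Request:
{"api": "servo_tool", "payload": {
  "rows": "1 0 0 0 0 0 5; 0 0 0 0 0 0 5"
}}

```text
t: 15.52
ee_pos: [0.5602, -0.0716, 0.0346]
orientation: [-2.299, -2.14, -0.002]
force: [-0.4, -0.4, -0.9]
opening: 0.0133
```

```bash
python3 - <<'E'
from h import *
from workcell import ctrl
o=ctrl.observe();print(o["t"],o["ee_pos"],insl(o["ee_pos"]),o["force"].round(2),o["opening"])
ds=ctrl.capture("scene")
pose=(0.564,-0.012,-0.0717)
cv2.imwrite("pics/p4.png",rect(ds,pose,.09,(-60,60),(-100,60),4)[:,:,::-1])
E
```

```text
15.5167 [ 0.56017644 -0.07159268  0.03458455] [ 0.0004554  -0.05971349] [-0.39 -0.37 -0.86] 0.013342848429640768
```

View pics/p4.png

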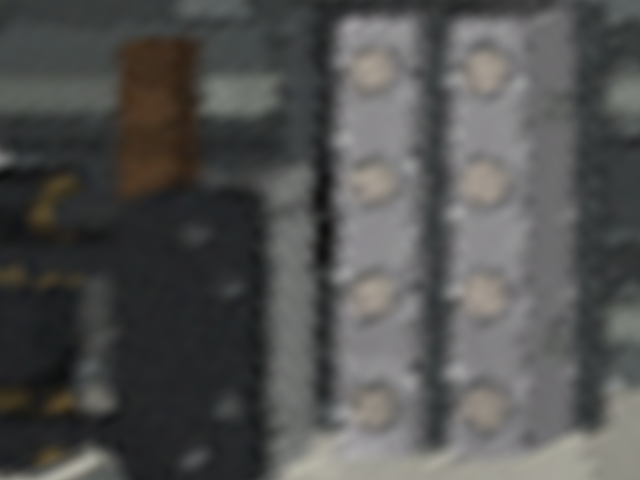

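```bash
python3 - <<'E'
from h import *
import pickle
ds,dt=pickle.load(open("c0.pkl","rb"))
pose=(0.564,-0.012,-0.0717)
out=[]
for d in (ds,dt):
    for xr in ((35,75),(-75,-35)):
        out.append(rect(d,pose,.016,xr,(-220,220),1.8)); 
im=np.vstack(out)[:,:,::-1].copy()
im=cv2.resize(im,None,fx=1,fy=2)
for y in (-210,-150,0,150,210): im[::4,int((y+220)*1.8)]=(0,0,255)
cv2.imwrite("pics/tabs.png",im)
E
```

```text
(no output)
```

View pics/tabs.png

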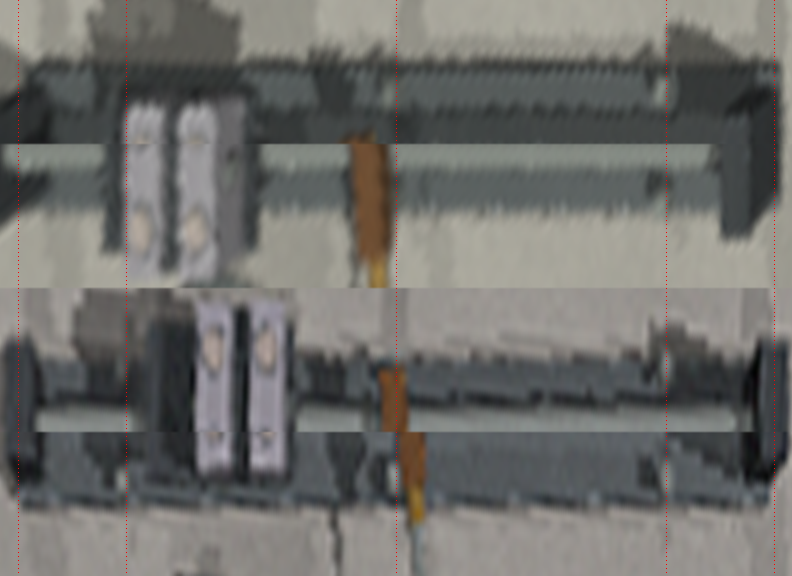

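Request:
{"api": "servo_tool", "payload": {
  "rows": "0 0 0 0 0 0 5; -2 0 0 0 0 0 5; -4 0 0 0 0 0 5; -8 0 0 0 0 0 5; -4 0 -10 0 0 0 5; 0 0 -20 0 0 0 5; 0 0 -20 0 0 0 5; 0 0 -12 0 0 0 5; 0 0 0 0 0 0 5"
}}

```text
t: 16.32
ee_pos: [0.5612, -0.0915, 0.1005]
orientation: [2.296, 2.136, 0.005]
force: [0.5, 0.5, -0.2]
opening: 0.0136
```

```bash
python3 - <<'E'
from h import *
from workcell import ctrl
import pickle
o=ctrl.observe();print(o["t"],o["ee_pos"],insl(o["ee_pos"]),o["force"].round(2),o["opening"])
ds=ctrl.capture("scene");dt=ctrl.capture("top")
pickle.dump((o,ds,dt),open("c11.pkl","wb"))
pose=(0.564,-0.012,-0.0717)
a=[rect(d,pose,.09,(-60,60),(-40,50),4) for d in (ds,dt)]
cv2.imwrite("pics/p5.png",np.hstack(a)[:,:,::-1])
crop(ds,(250,140,370,260),5,"pics/s11.png")
E
```

```text
16.3167 [ 0.56119064 -0.09149147  0.10048316] [ 0.00289252 -0.07948848] [ 0.52  0.51 -0.17] 0.013588172010549234
```

View pics/p5.png

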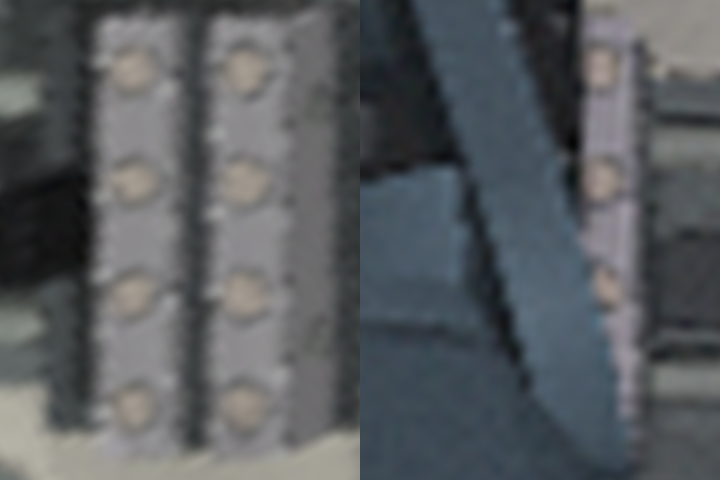

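View pics/s11.png

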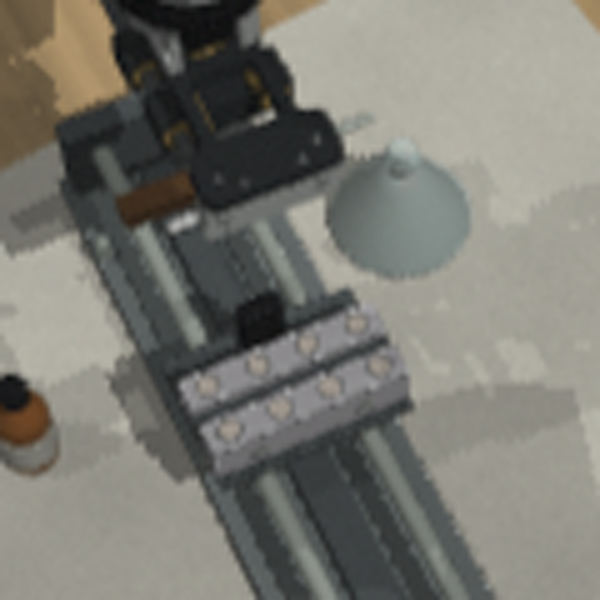

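```bash
python3 - <<'E'
from h import *
import pickle
o,ds,dt=pickle.load(open("c11.pkl","rb"))
a=cv2.resize(ds["img"][195:250,270:320,::-1],None,fx=7.5,fy=7.5,interpolation=cv2.INTER_CUBIC)
b=cv2.resize(ds["img"][195:250,310:360,::-1],None,fx=7.5,fy=7.5,interpolation=cv2.INTER_CUBIC)
cv2.imwrite("pics/ptr.png",np.hstack([a,b]))
E
```

```text
(no output)
```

View pics/ptr.png

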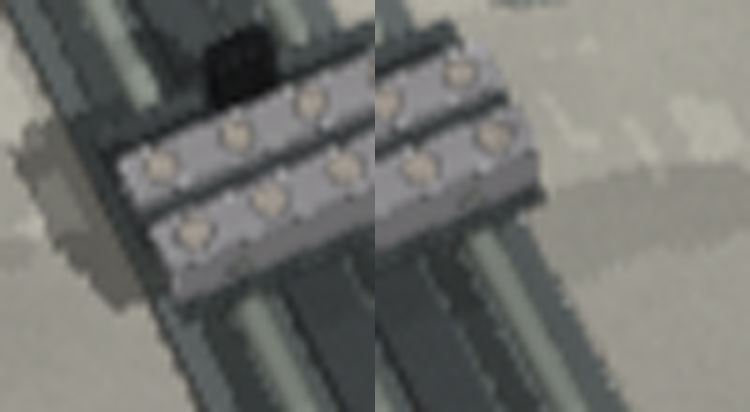

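```bash
python3 - <<'E'
from h import *
import pickle
ds,dt=pickle.load(open("c0.pkl","rb"))
o,ds1,dt1=pickle.load(open("c11.pkl","rb"))
pose=(0.564,-0.012,-0.0717)
S=5
out=[]
for d,y0 in ((dt,-150),(dt,0),(dt,150),(dt1,150)):
    r=[]
    for xr in ((40,70),(-70,-40)):
        g=rect(d,pose,.014,xr,(y0-25,y0+25),S)[:,:,::-1].copy(); g[::6,125]=(0,0,255); r.append(g)
    out.append(np.vstack(r))
im=np.hstack(out); cv2.imwrite("pics/tabs2.png",cv2.resize(im,None,fx=.8,fy=.8))
out=[]
for d,y0 in ((dt,-210),(dt,210),(ds,210),(dt1,210)):
    g=rect(d,pose,.012,(-70,70),(y0-25,y0+25),4)[:,:,::-1].copy(); g[::6,100]=(0,0,255); out.append(g)
cv2.imwrite("pics/ends.png",np.hstack(out))
E
```

```text
(no output)
```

View pics/tabs2.png

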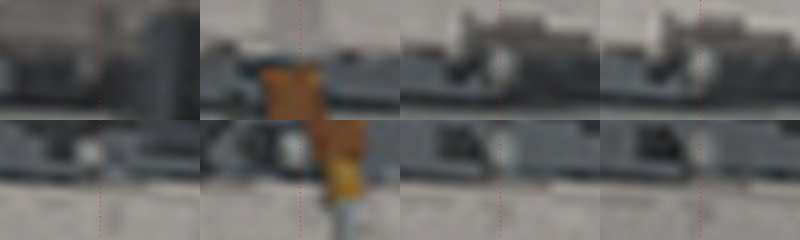

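View pics/ends.png

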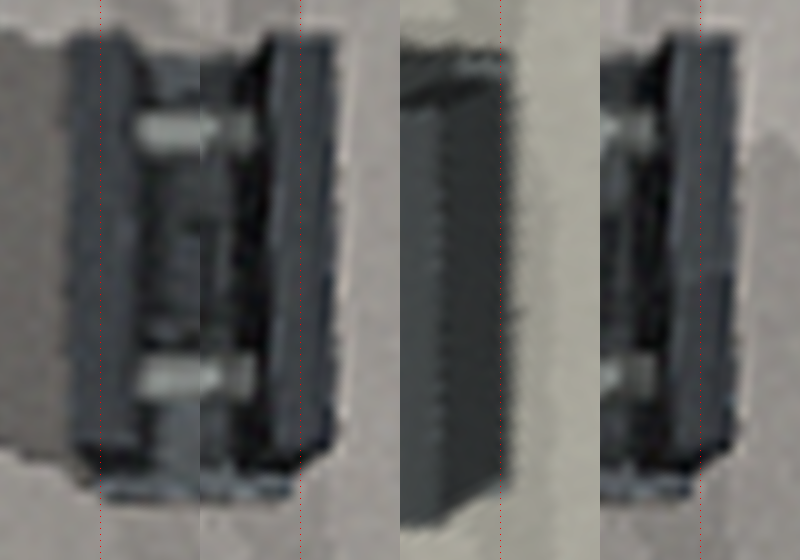

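Request:
{"api": "servo_tool", "payload": {
  "rows": "0 0 12 0 0 0 5; 0 0 20 0 0 0 5; 0 0 20 0 0 0 5; 3 0 10 0 0 0 5; 6 0 4 0 0 0 5; 4 0 0 0 0 0 5; 3 0 0 0 0 0 5; 2 0 0 0 0 0 5; 1 0 0 0 0 0 5; 0 0 0 0 0 0 5"
}}

```text
t: 17.25
ee_pos: [0.5608, -0.0713, 0.0315]
orientation: [2.298, 2.14, 0.001]
force: [0.2, -1.1, -1.1]
opening: 0.0134
```

Request:
{"api": "servo_tool", "payload": {
  "rows": "1 0 0 0 0 0 5; 0.5 0 0 0 0 0 5; 0 0 0 0 0 0 5"
}}

```text
t: 17.5
ee_pos: [0.5606, -0.0699, 0.031]
orientation: [2.299, 2.14, 0.001]
force: [0.1, -0.8, -0.1]
opening: 0.0136
```

```bash
python3 - <<'E'
from h import *
from workcell import ctrl
o=ctrl.observe();print(o["t"],o["ee_pos"],insl(o["ee_pos"]),o["force"].round(2),o["opening"])
E
```

```text
17.5 [ 0.5605813  -0.06985093  0.0310206 ] [ 0.00073445 -0.0579472 ] [ 0.13 -0.77 -0.09] 0.013630555433877568
```

Request:
{"api": "servo_tool", "payload": {
  "rows": "1 0 0 0 0 0 5; 0 0 0 0 0 0 5"
}}

```text
t: 17.67
ee_pos: [0.5602, -0.0686, 0.0305]
orientation: [-2.299, -2.14, -0.0]
force: [0.1, -0.1, -0.6]
opening: 0.0138
```

```bash
python3 - <<'E'
from h import *
from workcell import ctrl
o=ctrl.observe();print(o["t"],insl(o["ee_pos"]),o["force"].round(2),o["opening"])
ds=ctrl.capture("scene")
pose=(0.564,-0.012,-0.0717)
g=rect(ds,pose,.09,(-60,60),(-40,50),6)
cv2.imwrite("pics/p6.png",g[:,:,::-1])
G=g.mean(2)[60:-60].mean(0)
print([(round(-40+i/6,1),int(G[i])) for i in range(270,340,3)])
E
```

```text
17.6667 [ 0.00027113 -0.05670838] [ 0.09 -0.11 -0.6 ] 0.013755924456653768
[(5.0, 129), (5.5, 126), (6.0, 122), (6.5, 117), (7.0, 111), (7.5, 105), (8.0, 98), (8.5, 92), (9.0, 86), (9.5, 80), (10.0, 74), (10.5, 69), (11.0, 65), (11.5, 62), (12.0, 60), (12.5, 61), (13.0, 63), (13.5, 68), (14.0, 74), (14.5, 80), (15.0, 88), (15.5, 96), (16.0, 104), (16.5, 112)]
```

Request:
{"api": "servo_tool", "payload": {
  "rows": "1 0 0 0 0 0 5; 0 0 0 0 0 0 5; 0 0 0 0 0 0 5"
}}

```text
t: 17.97
ee_pos: [0.5602, -0.0676, 0.0304]
orientation: [-2.299, -2.14, 0.0]
force: [-0.2, 0.5, -0.6]
opening: 0.0137
```

```bash
cat >> h.py <<'E'
def gcen(d):
    g=rect(d,(0.564,-0.012,-0.0717),.09,(-60,60),(-40,50),6)
    G=g.mean(2)[60:-60].mean(0); k=(np.arange(len(G))); 
    seg=slice(240,350); i=240+np.argmin(G[seg]); h=90
    a=i
    while G[a]<h: a-=1
    b=i
    while G[b]<h: b+=1
    return -40+(a+b)/12, G[i]
E
python3 - <<'E'
from h import *
from workcell import ctrl
import pickle
o=ctrl.observe();print(o["t"],insl(o["ee_pos"]),o["force"].round(2),o["opening"])
ds=ctrl.capture("scene")
print(gcen(ds)); print(gcen(pickle.load(open("c11.pkl","rb"))[1]))
E
```

```text
17.9667 [ 0.00020472 -0.05572923] [-0.16  0.5  -0.61] 0.013719367270518963
(np.float64(13.25), np.float64(60.43444444444437))
(np.float64(8.583333333333336), np.float64(62.056666666666665))
```

Request:
{"api": "servo_tool", "payload": {
  "rows": "0.5 0 0 0 0 0 5; 0 0 0 0 0 0 5; 0 0 0 0 0 0 5"
}}

```text
t: 18.27
ee_pos: [0.5604, -0.0672, 0.0306]
orientation: [2.299, 2.141, 0.0]
force: [0.4, -0.1, 0.8]
opening: 0.0135
```

```bash
python3 - <<'E'
from h import *
from workcell import ctrl
o=ctrl.observe();print(o["t"],insl(o["ee_pos"]),o["force"].round(2),o["opening"])
ds=ctrl.capture("scene")
print(gcen(ds))
E
```

```text
18.2667 [ 0.00036712 -0.05536378] [ 0.43 -0.06  0.78] 0.0134746781686139
(np.float64(13.25), np.float64(60.48888888888888))
```

Request:
{"api": "servo_tool", "payload": {
  "rows": "-2 0 0 0 0 0 5; -5 0 0 0 0 0 5; -5 0 -5 0 0 0 5; 0 0 -15 0 0 0 5; 0 0 -22 0 0 0 5; 0 0 -22 0 0 0 5; 0 0 -22 0 0 0 5; 0 0 -12 0 0 0 5; 0 0 0 0 0 0 5"
}}

```text
t: 19.07
ee_pos: [0.5618, -0.0804, 0.1323]
orientation: [2.295, 2.136, 0.005]
force: [-0.9, 0.1, -1.8]
opening: 0.0137
```

```bash
cat >> h.py <<'E'
TIP=np.array([0,-.089,-.0557])
def forTip(slx,sly,z,tilt=30):
    t=sl(slx,sly,z); _,M=target((0,0,0),-.0717,tilt,1); return t-M@TIP,M
E
python3 - <<'E'
from h import *
from workcell import ctrl
o=ctrl.observe();print(o["t"],o["ee_pos"],o["force"].round(2),o["opening"])
p,M=forTip(-.044,.0125,.125); print(p,delta(o,p,M)); M0=R.from_rotvec(o["orientation"]).as_matrix()
print((M.T@(p-o["ee_pos"])*1000).round(1))
E
```

```text
19.0667 [ 0.56177191 -0.08042456  0.13227076] [-0.85  0.05 -1.84] 0.013701849705186892
[ 0.6256652  -0.00389679  0.12126239] (array([80.9, 58.2, 11.2]), array([-29.6,   0.1,   0. ]))
[80.9 44.9 38.7]
```

Request:
{"api": "servo_tool", "payload": {
  "rows": "8 6 0 0 0 0 5; 16 12 1 0 0 0 5; 18 14 1 0 0 0 5; 18 12 2 0 0 0 5; 14 10 3 0 0 0 5; 7 4.2 4.2 0 0 0 5; 0 0 0 -5 0 0 5; 0 0 0 -5 0 0 5; 0 0 0 -5 0 0 5; 0 0 0 -5 0 0 5; 0 0 0 -5 0 0 5; 0 0 0 -4.6 0 0 5"
}}

```text
t: 20.07
ee_pos: [0.622, -0.0023, 0.1157]
orientation: [1.991, 1.853, 0.491]
force: [0.5, 0.3, -0.6]
opening: 0.0137
```

```bash
python3 - <<'E'
from h import *
from workcell import ctrl
import pickle
ds=ctrl.capture("scene");dt=ctrl.capture("top");o=ctrl.observe();print(o["t"],o["ee_pos"],o["force"].round(2),o["opening"],o["qpos"].round(2))
pickle.dump((o,ds,dt),open("c12.pkl","wb"))
p,M=forTip(-.044,.0125,.125); print(delta(o,p,M))
Mo=R.from_rotvec(o["orientation"]).as_matrix(); tip=o["ee_pos"]+Mo@TIP
print("tip",tip,insl(tip),proj(ds,tip),proj(dt,tip),gcen(ds))
for d in(ds,dt):
  for l in("scraper_tip","seam_near","seam_far"):
    print(l,[(np.round(r["uv"],1).tolist(),round(r["conf"],2)) for r in ctrl.spot_point(l,d)][:3])
l,t=280,150
im=cv2.resize(ds["img"][t:t+100,l:l+100,::-1],None,fx=6,fy=6,interpolation=cv2.INTER_CUBIC)
u=proj(ds,tip)[0]; cv2.circle(im,tuple(int(a) for a in (u-[l,t]+.5)*6),3,(0,0,255),1)
cv2.imwrite("pics/s12.png",im)
crop(dt,(260,130,360,230),6,"pics/t12.png")
E
```

```text
20.1667 [ 0.61837531 -0.00149317  0.1121728 ] [-0.13  0.59 -0.39] 0.013972905268110477 [-0.23 -0.08  2.1   0.13  0.63 -1.81]
(array([-1.9, 10.9, -4.3]), array([-0.9, -0.1, -0. ]))
tip [0.51378771 0.00600607 0.11752863] [-0.05137321  0.01436267] [[327.68821612 203.97480345]] [[297.5570321  196.11990551]] (np.float64(13.0), np.float64(77.47333333333331))
scraper_tip [([332.5, 109.5], 0.65)]
seam_near [([321.7, 208.7], 0.57)]
seam_far [([297.0, 219.4], 0.89)]
scraper_tip [([414.6, 268.1], 0.57), ([288.6, 144.3], 0.47)]
seam_near []
seam_far [([302.6, 163.8], 0.39)]
```

View pics/s12.png

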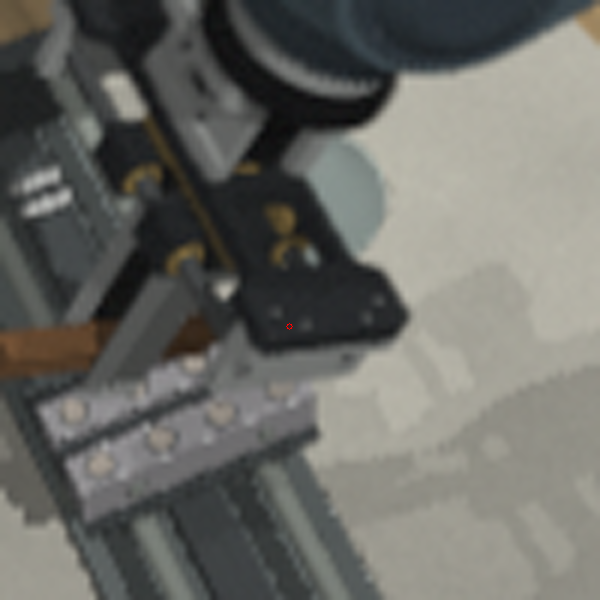

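View pics/t12.png

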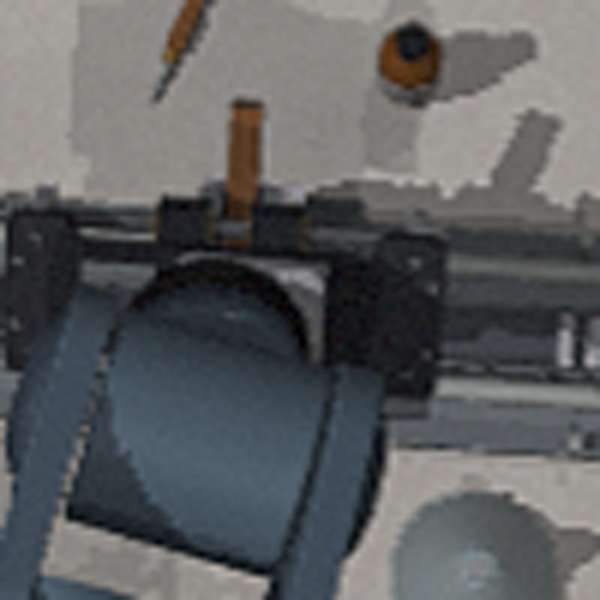

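```bash
cat >> h.py <<'E'
def hov(d,o,box,s,name,TIPv=None):
    T=TIP if TIPv is None else TIPv
    M=R.from_rotvec(o["orientation"]).as_matrix();p=o["ee_pos"];l,t,r,b=box
    im=cv2.resize(d["img"][t:b,l:r,::-1],None,fx=s,fy=s,interpolation=cv2.INTER_CUBIC)
    def pt(v):
        q=proj(d,p+M@(T+np.array(v)))[0]; return tuple(int(a) for a in (q-[l,t]+.5)*s-.5)
    for y in(.04,.14):
        cv2.polylines(im,[np.array([pt((a*.007,y,c*.007)) for a,c in((1,1),(1,-1),(-1,-1),(-1,1))])],True,(0,255,0),1)
    for a,c in((1,1),(1,-1),(-1,-1),(-1,1)): cv2.line(im,pt((a*.007,.04,c*.007)),pt((a*.007,.14,c*.007)),(0,255,0),1)
    cv2.line(im,pt((0,0,0)),pt((0,.04,0)),(0,0,255),1)
    cv2.imwrite(name,im)
E
python3 - <<'E'
from h import *
import pickle
o,ds,dt=pickle.load(open("c12.pkl","rb"))
hov(ds,o,(260,180,330,240),8,"pics/s12h.png");hov(dt,o,(280,140,330,190),10,"pics/t12h.png")
E
```

```text
(no output)
```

View pics/s12h.png

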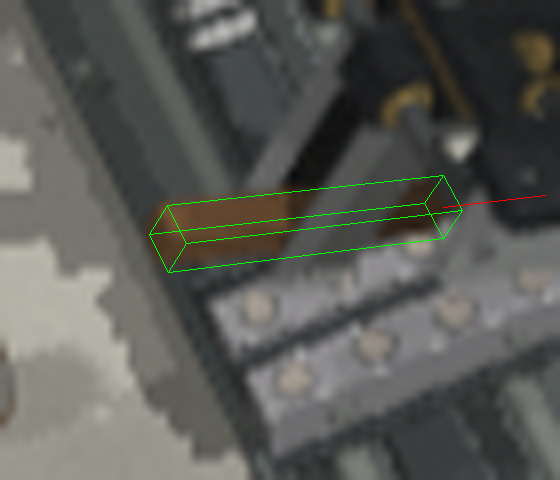

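View pics/t12h.png

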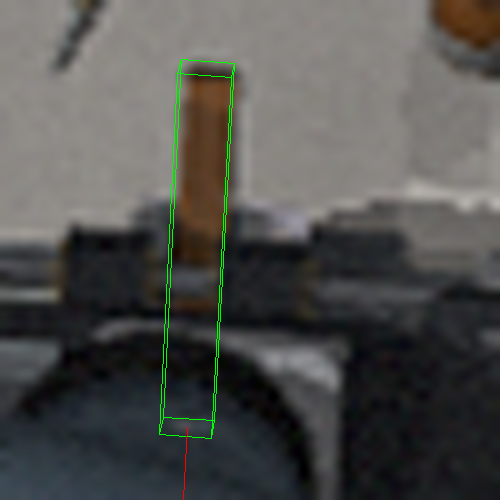

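```bash
python3 - <<'E'
from h import *
from workcell import ctrl
o=ctrl.observe();print(o["t"],o["ee_pos"])
p,M=forTip(-.044,.013,.110); print(delta(o,p,M))
print((M.T@(p-o["ee_pos"])*1000).round(1), "down 10mm:",(M.T@np.array([0,0,-10])).round(2),"fwd 10:",(M.T@(sl(.01,0,0)-sl(0,0,0))*1000).round(2))
E
```

```text
20.4667 [ 0.62476277 -0.00294255  0.11836386]
(array([-0.4, -5.1, 11. ]), array([-0.4,  0. ,  0. ]))
[-0.4 -5.2 11. ] down 10mm: [ 0.   -5.    8.66] fwd 10: [-0.    8.66  5.  ]
```

Request:
{"api": "servo_tool", "payload": {
  "rows": "-0.2 -2.5 5 -0.4 0 0 5; -0.2 -2.6 6 0 0 0 5; 0 0 0 0 0 0 5; 0 0 0 0 0 0 5; 0 0 0 0 0 0 5"
}}

```text
t: 20.88
ee_pos: [0.6243, -0.0031, 0.105]
orientation: [1.988, 1.851, 0.495]
force: [-0.2, 0.0, -1.0]
opening: 0.0132
```

```bash
python3 - <<'E'
from h import *
from workcell import ctrl
o=ctrl.observe();print(o["t"],o["ee_pos"],o["force"].round(2))
Mo=R.from_rotvec(o["orientation"]).as_matrix(); tip=o["ee_pos"]+Mo@TIP
print("tip",insl(tip)*1000,tip[2])
p,M=forTip(-.044,.013,.088); print(delta(o,p,M))
E
```

```text
20.8833 [ 0.62432302 -0.00308426  0.10499331] [-0.16  0.01 -0.99]
tip [-45.39497663  13.19617855] 0.10878562697254515
(array([-0.2, -9.1, 18.7]), array([-0., -0.,  0.]))
```

Request:
{"api": "servo_tool", "payload": {
  "rows": "0 -0.8 3.2 0 0 0 5; 0 -1.5 2.6 0 0 0 5; 0 -1.5 2.6 0 0 0 5; 0 -1.5 2.6 0 0 0 5; 0 -1.5 2.6 0 0 0 5; 0 -1.0 1.7 0 0 0 5; 0 0 0 0 0 0 5; 0 0 0 0 0 0 5"
}}

```text
t: 21.55
ee_pos: [0.6252, -0.0031, 0.088]
orientation: [1.988, 1.85, 0.496]
force: [-0.2, 0.5, -0.6]
opening: 0.0135
```

```bash
cat > st.py <<'E'
from h import *
from workcell import ctrl
o=ctrl.observe();print(o["t"],o["ee_pos"],o["force"].round(2),o["opening"])
Mo=R.from_rotvec(o["orientation"]).as_matrix(); tip=o["ee_pos"]+Mo@TIP
print("tip",(insl(tip)*1000).round(2),tip[2].round(4),"tilt",np.degrees(np.arcsin(Mo[2,1])).round(2))
E
python3 st.py
```

```text
21.55 [ 0.62518783 -0.00314139  0.0879592 ] [-0.21  0.51 -0.59] 0.01353647114608776
tip [-44.53  13.2 ] 0.0917 tilt 29.98
```

Now slowly into the groove.

Request:
{"api": "servo_tool", "payload": {
  "rows": "0 -0.5 0.9 0 0 0 5; 0 -0.5 0.9 0 0 0 5; 0 0 0 0 0 0 5"
}}

```text
t: 21.8
ee_pos: [0.6252, -0.0031, 0.086]
orientation: [1.988, 1.85, 0.496]
force: [-0.1, 0.2, -0.5]
opening: 0.0137
```

Request:
{"api": "servo_tool", "payload": {
  "rows": "0 -0.5 0.9 0 0 0 5; 0 -0.5 0.9 0 0 0 5; 0 0 0 0 0 0 5"
}}

```text
t: 22.05
ee_pos: [0.6252, -0.0031, 0.0837]
orientation: [1.988, 1.851, 0.496]
force: [0.7, 0.8, -0.5]
opening: 0.0135
```

Request:
{"api": "servo_tool", "payload": {
  "rows": "0 -0.5 0.9 0 0 0 5; 0 0 0 0 0 0 5; 0 0 0 0 0 0 5"
}}

```text
t: 22.3
ee_pos: [0.6253, -0.0032, 0.0829]
orientation: [1.988, 1.85, 0.496]
force: [0.4, -0.7, 0.3]
opening: 0.0136
```

```bash
python3 st.py
```

```text
22.3 [ 0.62530717 -0.00315412  0.082916  ] [ 0.39 -0.68  0.31] 0.013612156645166419
tip [-44.41  13.2 ] 0.0867 tilt 29.99
```

Request:
{"api": "servo_tool", "payload": {
  "rows": "0 -0.5 0.9 0 0 0 5; 0 0 0 0 0 0 5; 0 0 0 0 0 0 5"
}}

```text
t: 22.55
ee_pos: [0.6253, -0.0031, 0.0819]
orientation: [1.988, 1.85, 0.496]
force: [-0.5, 0.7, -0.2]
opening: 0.0139
```

Request:
{"api": "servo_tool", "payload": {
  "rows": "0 -0.5 0.9 0 0 0 5; 0 0 0 0 0 0 5; 0 0 0 0 0 0 5"
}}

```text
t: 22.8
ee_pos: [0.6253, -0.0031, 0.0808]
orientation: [1.988, 1.85, 0.496]
force: [0.8, -0.5, -0.8]
opening: 0.0135
```

```bash
python3 st.py
```

```text
22.8 [ 0.62529919 -0.00313205  0.08079949] [ 0.81 -0.47 -0.83] 0.013487546010119016
tip [-44.42  13.22] 0.0846 tilt 29.99
```

Request:
{"api": "servo_tool", "payload": {
  "rows": "0 -0.5 0.9 0 0 0 5; 0 0 0 0 0 0 5; 0 0 0 0 0 0 5"
}}

```text
t: 23.05
ee_pos: [0.6256, -0.0032, 0.0801]
orientation: [1.987, 1.85, 0.496]
force: [0.6, -0.4, 0.9]
opening: 0.0134
```

Request:
{"api": "servo_tool", "payload": {
  "rows": "0 -0.5 0.9 0 0 0 5; 0 0 0 0 0 0 5; 0 0 0 0 0 0 5"
}}

```text
t: 23.3
ee_pos: [0.6258, -0.0032, 0.0794]
orientation: [1.987, 1.85, 0.496]
force: [0.4, 0.8, 1.7]
opening: 0.0135
```

```bash
python3 st.py; python3 - <<'E'
from h import *
from workcell import ctrl
o=ctrl.observe();ds=ctrl.capture("scene");dt=ctrl.capture("top")
hov(ds,o,(260,170,360,245),7,"pics/s13h.png");hov(dt,o,(280,140,330,190),10,"pics/t13h.png"); print(gcen(ds))
E
```

```text
23.3 [ 0.62583529 -0.00322119  0.07936855] [0.37 0.84 1.69] 0.013514121236557031
tip [-43.88  13.17] 0.083 tilt 30.05
(np.float64(-12.0), np.float64(55.913888888888884))
```

View pics/s13h.png

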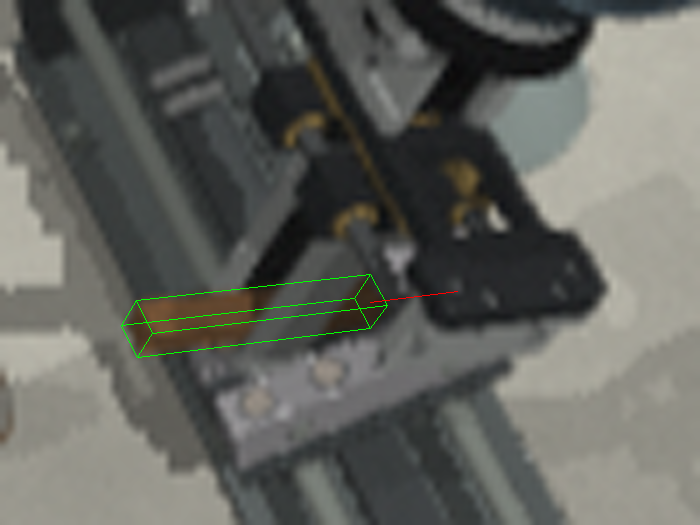

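View pics/t13h.png

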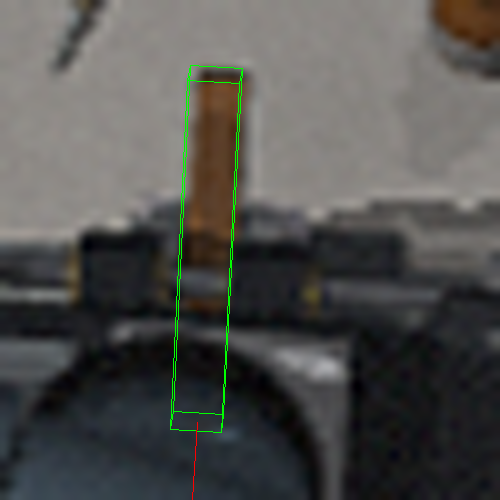

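Request:
{"api": "servo_tool", "payload": {
  "rows": "0 0.5 -0.9 0 0 0 5; 0 1.1 0.6 0 0 0 5; 0 2.17 1.25 0 0 0 5; 0 2.17 1.25 0 0 0 5; 0 2.17 1.25 0 0 0 5; 0 2.17 1.25 0 0 0 5; 0 2.17 1.25 0 0 0 5; 0 2.17 1.25 0 0 0 5"
}}

```text
t: 24.07
ee_pos: [0.6419, -0.0043, 0.0798]
orientation: [1.988, 1.85, 0.496]
force: [-1.4, -0.2, 1.6]
opening: 0.0135
```

```bash
python3 st.py
```

```text
24.0667 [ 0.64185095 -0.00434156  0.07978976] [-1.43 -0.22  1.61] 0.01346210633870709
tip [-27.82  13.2 ] 0.0836 tilt 29.99
```

Request:
{"api": "servo_tool", "payload": {
  "rows": "0 2.4 0.8 0 0 0 5; 0 2.4 0.8 0 0 0 5; 0 2.17 1.25 0 0 0 5; 0 2.17 1.25 0 0 0 5; 0 2.17 1.25 0 0 0 5; 0 2.17 1.25 0 0 0 5; 0 2.17 1.25 0 0 0 5; 0 2.17 1.25 0 0 0 5"
}}

```text
t: 24.73
ee_pos: [0.6618, -0.0058, 0.0809]
orientation: [1.988, 1.85, 0.496]
force: [-0.3, -0.2, -1.6]
opening: 0.0138
```

```bash
python3 st.py
```

```text
24.7333 [ 0.66180445 -0.00576412  0.080936  ] [-0.26 -0.18 -1.63] 0.013795010671382996
tip [-7.82 13.21] 0.0847 tilt 30.0
```

Request:
{"api": "servo_tool", "payload": {
  "rows": "0 2.17 1.25 0 0 0 5; 0 2.17 1.25 0 0 0 5; 0 2.17 1.25 0 0 0 5; 0 2.17 1.25 0 0 0 5; 0 2.17 1.25 0 0 0 5; 0 2.17 1.25 0 0 0 5; 0 2.17 1.25 0 0 0 5; 0 2.17 1.25 0 0 0 5; 0 2.17 1.25 0 0 0 5; 0 2.17 1.25 0 0 0 5"
}}

```text
t: 25.57
ee_pos: [0.6868, -0.0075, 0.081]
orientation: [1.988, 1.85, 0.496]
force: [0.1, -0.5, -0.5]
opening: 0.0134
```

```bash
python3 st.py
```

```text
25.5667 [ 0.68679785 -0.00754361  0.08099916] [ 0.13 -0.49 -0.5 ] 0.013439186545367328
tip [17.24 13.22] 0.0847 tilt 30.0
```

Request:
{"api": "servo_tool", "payload": {
  "rows": "0 2.17 1.25 0 0 0 5; 0 2.17 1.25 0 0 0 5; 0 2.17 1.25 0 0 0 5; 0 2.17 1.25 0 0 0 5; 0 2.17 1.25 0 0 0 5; 0 2.17 1.25 0 0 0 5; 0 2.17 1.25 0 0 0 5; 0 2.17 1.25 0 0 0 5; 0 2.17 1.25 0 0 0 5; 0 1.7 1.0 0 0 0 5; 0 0.8 0.5 0 0 0 5; 0 0 0 0 0 0 5"
}}

```text
t: 26.57
ee_pos: [0.7122, -0.0094, 0.081]
orientation: [1.987, 1.85, 0.496]
force: [0.1, 0.4, -0.1]
opening: 0.0133
```

```bash
python3 st.py
```

```text
26.5667 [ 0.71215233 -0.00937418  0.08102134] [ 0.09  0.41 -0.14] 0.01325216797479353
tip [42.66 13.21] 0.0847 tilt 30.01
```

Request:
{"api": "servo_tool", "payload": {
  "rows": "0 1 -1.8 0 0 0 5; 0 2 -3.5 0 0 0 5; 0 5 -8.7 0 0 0 5; 0 6 -10.4 0 0 0 5; 0 6 -10.4 0 0 0 5; 0 4 -7 0 0 0 5; 0 0 0 5 0 0 5; 0 0 0 5 0 0 5; 0 0 0 5 0 0 5; 0 0 0 5 0 0 5; 0 0 0 5 0 0 5; 0 0 0 5 0 0 5"
}}

```text
t: 27.57
ee_pos: [0.7126, -0.0095, 0.1315]
orientation: [-2.299, -2.14, 0.002]
force: [0.3, -0.2, 0.1]
opening: 0.0138
```

```bash
python3 - <<'E'
from h import *
from workcell import ctrl
ds=ctrl.capture("scene");dt=ctrl.capture("top");o=ctrl.observe()
print(o["t"],o["ee_pos"],o["force"].round(2),o["opening"],gcen(ds))
p,M=target((.459,.372,.07),-.28,0,1)
print(delta(o,p,M),(M.T@(p-o["ee_pos"])*1000).round(1))
crop(ds,(250,140,370,260),5,"pics/s14.png");crop(dt,(240,100,400,220),4,"pics/t14.png")
E
```

```text
27.6667 [ 0.7142837  -0.00994415  0.12986193] [-0.09 -0.18 -1.03] 0.013510696069729489 (np.float64(13.25), np.float64(63.472777777777715))
(array([ 362.7, -282.1,   59.2]), array([ 0.1,  0. , 11.9])) [ 296.5 -350.9   59.9]
```

View pics/s14.png

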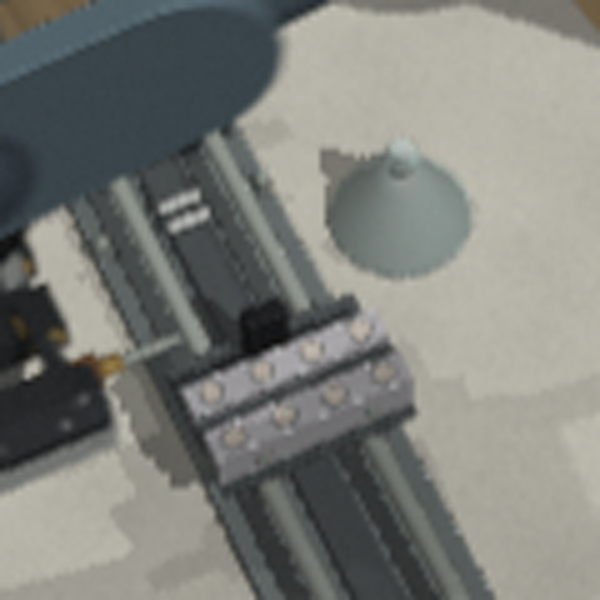

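Request:
{"api": "servo_tool", "payload": {
  "rows": "0 0 0 0 0 6 5; 5 -5 0 0 0 5.9 5; 13 -15.5 0 0 0 0 5; 20 -24 0 0 0 0 5; 22 -26 0 0 0 0 5; 22 -26 0 0 0 0 5; 22 -26 0 0 0 0 5; 22 -26 0 0 0 0 5; 22 -26 0 0 0 0 5; 22 -26 0 0 0 0 5; 22 -26 0 0 0 0 5; 22 -26 0 0 0 0 5"
}}

```text
t: 28.67
ee_pos: [0.5259, 0.2667, 0.1298]
orientation: [2.508, 1.89, 0.004]
force: [0.1, 0.2, -0.3]
opening: 0.0135
```

Request:
{"api": "servo_tool", "payload": {
  "rows": "22 -26 5 0 0 0 5; 22 -26 10 0 0 0 5; 20 -24 12 0 0 0 5; 12 -14 12 0 0 0 5; 6 -8 12 0 0 0 5; 0 0 8 0 0 0 5; 0 0 0 0 0 0 5; 0 0 0 0 0 0 5"
}}

```text
t: 29.33
ee_pos: [0.4563, 0.3704, 0.07]
orientation: [2.51, 1.889, -0.0]
force: [-0.4, -0.2, -0.1]
opening: 0.0136
```

```bash
python3 - <<'E'
from h import *
from workcell import ctrl
import pickle
ds=ctrl.capture("scene");dt=ctrl.capture("top");o=ctrl.observe()
print(o["t"],o["ee_pos"],o["force"].round(2),o["opening"])
p,M=target((.459,.372,.03),-.28,0,1)
print(delta(o,p,M))
pickle.dump((o,ds,dt),open("c15.pkl","wb"))
hov(ds,o,(370,260,470,360),6,"pics/s15.png");hov(dt,o,(130,170,230,260),6,"pics/t15.png")
E
```

```text
29.4333 [0.45725508 0.37070998 0.07104356] [-0.08  0.55  0.22] 0.013712467370943043
(array([ 1.7,  1.3, 41. ]), array([ 0.1, -0.1, -0.1]))
```

View pics/s15.png

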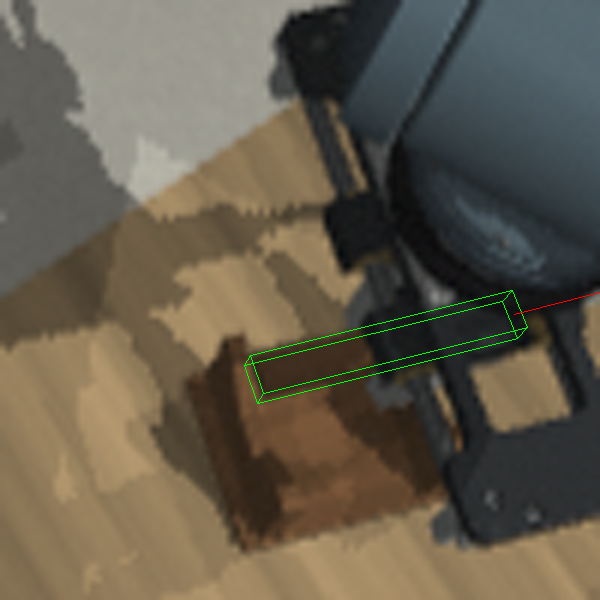

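View pics/t15.png

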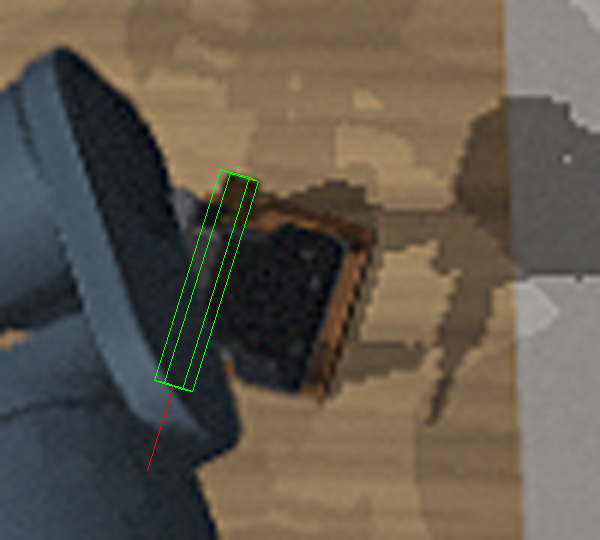

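```bash
python3 - <<'E'
from h import *
import pickle
ds,dt=pickle.load(open("c0.pkl","rb"))
p,M=target((.459,.372,-.0037),-.28,0,1)
o=dict(ee_pos=p,orientation=R.from_matrix(M).as_rotvec())
hov(ds,o,(390,290,465,360),8,"pics/s16.png");hov(dt,o,(145,190,210,250),8,"pics/t16.png")
E
```

View pics/s16.png

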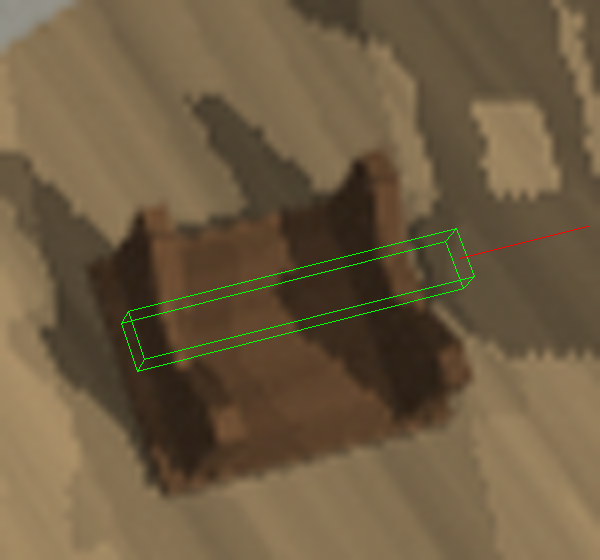

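View pics/t16.png

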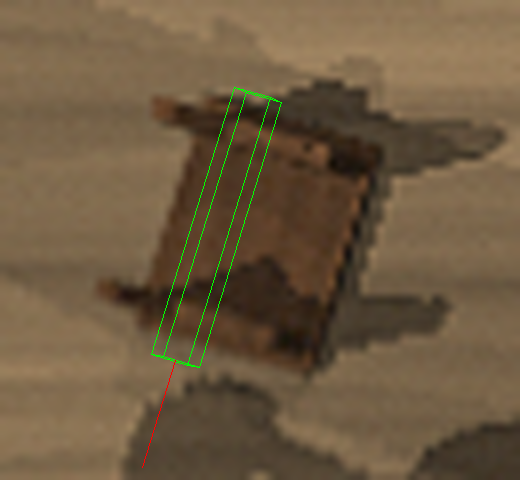

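Request:
{"api": "servo_tool", "payload": {
  "rows": "0.8 0.6 8 0 0 0 5; 0.9 0.7 12 0 0 0 5; 0 0 12 0 0 0 5; 0 0 10 0 0 0 5; 0 0 8 0 0 0 5; 0 0 6 0 0 0 5; 0 0 5 0 0 0 5; 0 0 4 0 0 0 5; 0 0 3 0 0 0 5; 0 0 0 0 0 0 5; 0 0 0 0 0 0 5"
}}

```text
t: 30.35
ee_pos: [0.4577, 0.3728, 0.0024]
orientation: [2.509, 1.891, 0.001]
force: [-0.0, -0.2, -0.9]
opening: 0.0135
```

```bash
python3 - <<'E'
from h import *
from workcell import ctrl
ds=ctrl.capture("scene");o=ctrl.observe()
print(o["t"],o["ee_pos"],o["force"].round(2),o["opening"])
p,M=target((.459,.372,-.0037),-.28,0,1)
print(delta(o,p,M))
hov(ds,o,(380,270,480,370),6,"pics/s17.png")
E
```

```text
30.4 [0.45791022 0.37289228 0.0025915 ] [ 0.48 -0.64 -0.65] 0.013666855222299918
(array([-0.6,  1.3,  6.3]), array([ 0., -0.,  0.]))
```

View pics/s17.png

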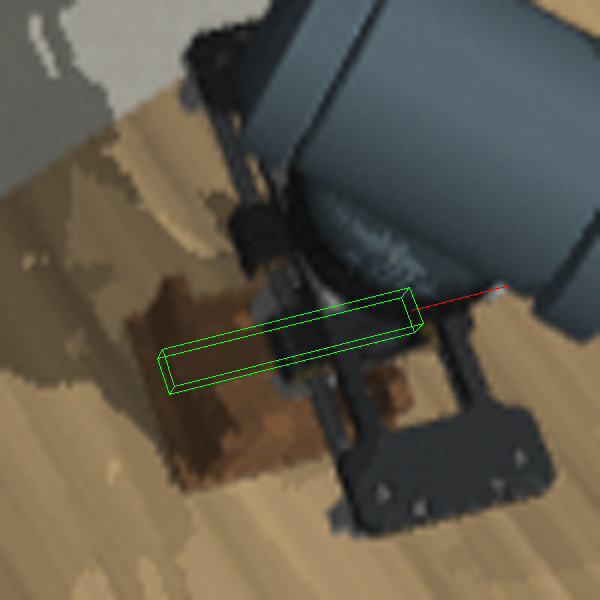

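Handle sits between the far fork's sides (around 175,370). Lower the last millimetres with force checks.

Request:
{"api": "servo_tool", "payload": {
  "rows": "-0.5 1 2 0 0 0 5; 0 0 2 0 0 0 5; 0 0 1 0 0 0 5; 0 0 0 0 0 0 5; 0 0 0 0 0 0 5"
}}

```text
t: 30.82
ee_pos: [0.4583, 0.3719, -0.0029]
orientation: [-2.509, -1.891, 0.0]
force: [1.1, 0.2, -0.3]
opening: 0.0137
```

Request:
{"api": "servo_tool", "payload": {
  "rows": "0 0 1 0 0 0 5; 0 0 0 0 0 0 5; 0 0 0 0 0 0 5"
}}

```text
t: 31.07
ee_pos: [0.4586, 0.372, -0.0037]
orientation: [2.509, 1.891, 0.001]
force: [0.5, -0.6, 0.8]
opening: 0.014
```

Request:
{"api": "servo_tool", "payload": {
  "rows": "0 0 1 0 0 0 5; 0 0 0 0 0 0 5; 0 0 0 0 0 0 5"
}}

```text
t: 31.32
ee_pos: [0.4586, 0.372, -0.0037]
orientation: [2.509, 1.891, -0.0]
force: [-2.9, -1.9, 6.2]
opening: 0.0136
```

Request:
{"api": "servo_tool", "payload": {
  "rows": "0 0 1 0 0 0 5; 0 0 0 0 0 0 5; 0 0 0 0 0 0 5"
}}

```text
t: 31.57
ee_pos: [0.4586, 0.372, -0.0037]
orientation: [2.508, 1.891, -0.001]
force: [-5.6, -3.0, 12.4]
opening: 0.014
```

Request:
{"api": "servo_tool", "payload": {
  "rows": "0 0 -2 0 0 0 5; 0 0 0 0 0 0 14; 0 0 0 0 0 0 18; 0 0 0 0 0 0 24; 0 0 0 0 0 0 30; 0 0 0 0 0 0 30; 0 0 0 0 0 0 30"
}}

```text
t: 32.15
ee_pos: [0.4583, 0.3719, -0.004]
orientation: [-2.509, -1.891, 0.0]
force: [0.8, 0.3, -0.5]
opening: 0.0303
```

Request:
{"api": "servo_tool", "payload": {
  "rows": "0 0 -5 0 0 0 30; 0 0 -10 0 0 0 30; 0 0 -20 0 0 0 30; 0 0 -25 0 0 0 30; 0 0 -25 0 0 0 30; 0 0 -25 0 0 0 30; 0 0 -25 0 0 0 30; 15 15 -15 0 0 0 30; 0 0 0 0 0 0 30"
}}

```text
t: 32.9
ee_pos: [0.4813, 0.3844, 0.1523]
orientation: [2.508, 1.889, 0.017]
force: [0.5, 0.7, 0.7]
opening: 0.0303
```

```bash
python3 - <<'E'
from h import *
from workcell import ctrl
ds=ctrl.capture("scene");dt=ctrl.capture("top");o=ctrl.observe()
print(o["t"],o["ee_pos"],o["force"].round(2),o["opening"],gcen(ds))
for l in ("scraper","rest_seat","bottle","dome","candle"):
  for d in (ds,dt): print(l,[(np.round(r["uv"],1).tolist(),round(r["conf"],2)) for r in ctrl.spot_point(l,d)][:3])
cv2.imwrite("pics/s18.png",ds["img"][:,:,::-1]);cv2.imwrite("pics/t18.png",dt["img"][:,:,::-1])
crop(ds,(380,270,480,370),6,"pics/s18c.png")
E
```

```text
33.0 [0.47721652 0.38232311 0.14696943] [-0.46 -0.42 -0.05] 0.03014456020473418 (np.float64(12.583333333333336), np.float64(53.92000000000001))
scraper [([320.2, 86.1], 0.8), ([426.3, 327.4], 0.7), ([256.9, 274.5], 0.58)]
scraper [([294.1, 127.5], 0.63), ([176.1, 216.4], 0.6), ([458.8, 280.4], 0.57)]
rest_seat [([425.9, 329.9], 0.76)]
rest_seat [([173.3, 216.4], 0.82)]
bottle []
bottle [([326.9, 143.8], 0.5), ([304.1, 164.3], 0.4)]
dome [([329.5, 182.1], 0.83), ([424.3, 325.2], 0.36)]
dome [([338.5, 224.4], 0.83)]
candle [([285.6, 125.1], 0.9)]
candle [([320.1, 178.3], 0.23)]
```

View pics/s18.png

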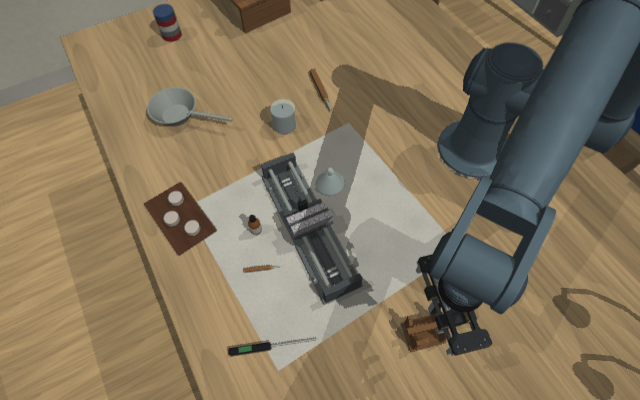

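View pics/t18.png

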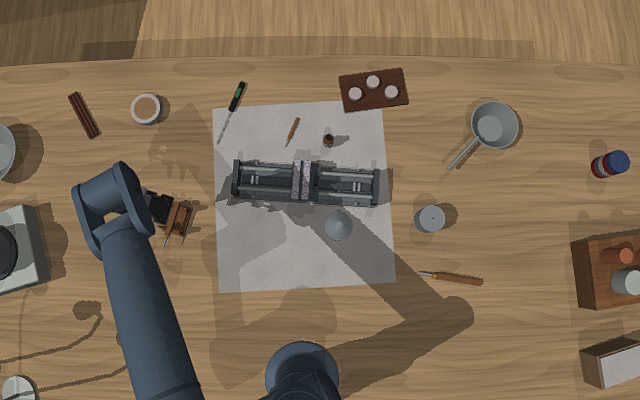

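View pics/s18c.png

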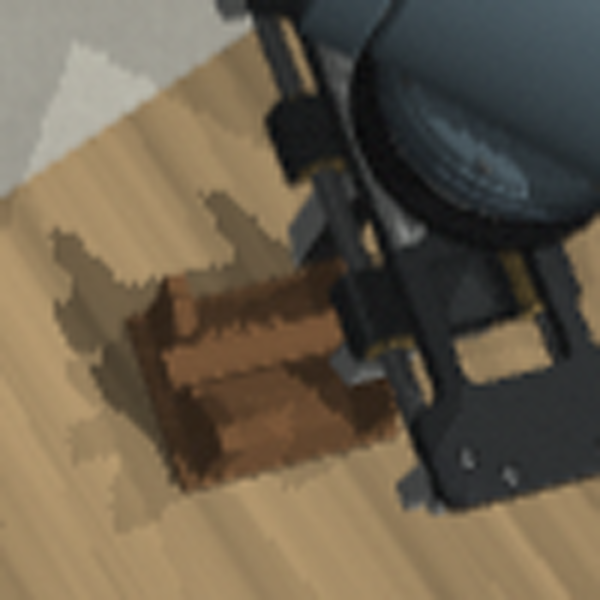

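Request:
{"api": "servo_tool", "payload": {
  "rows": "10 0 -15 0 0 0 30; 15 0 -20 0 0 0 30; 20 0 -20 0 0 0 30; 20 0 -20 0 0 0 30; 20 0 -20 0 0 0 30; 20 0 -10 0 0 0 30; 10 0 0 0 0 0 30; 0 0 0 0 0 0 30; 0 0 0 0 0 0 30"
}}

```text
t: 34.25
ee_pos: [0.5083, 0.4926, 0.2504]
orientation: [2.508, 1.891, -0.002]
force: [0.8, -0.4, -0.1]
opening: 0.03
```

```bash
python3 - <<'E'
from h import *
from workcell import ctrl
ds=ctrl.capture("scene");dt=ctrl.capture("top");o=ctrl.observe()
print(o["t"],o["ee_pos"],o["force"].round(2),o["opening"])
pose=(0.564,-0.012,-0.0717)
a=[rect(d,pose,.09,(-60,60),(-40,50),4) for d in (ds,dt)]
cv2.imwrite("pics/p9.png",np.hstack(a)[:,:,::-1])
g=[rect(dt,pose,z,xr,(-40,40),8)[:,:,::-1] for z,xr in ((.016,(40,72)),(.016,(-72,-40)))]
g=np.vstack(g).copy(); g[::5,320]=(0,0,255); cv2.imwrite("pics/tab9.png",g)
crop(ds,(380,270,480,370),6,"pics/s19c.png");crop(dt,(145,190,210,250),8,"pics/t19c.png")
E
```

```text
34.35 [0.50821312 0.49189979 0.25020265] [-0.96  1.02 -0.39] 0.02982397996994432
```

View pics/p9.png

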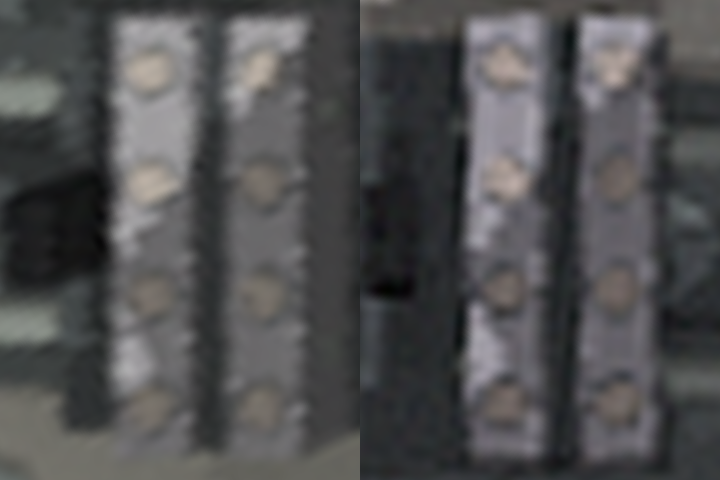

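View pics/tab9.png

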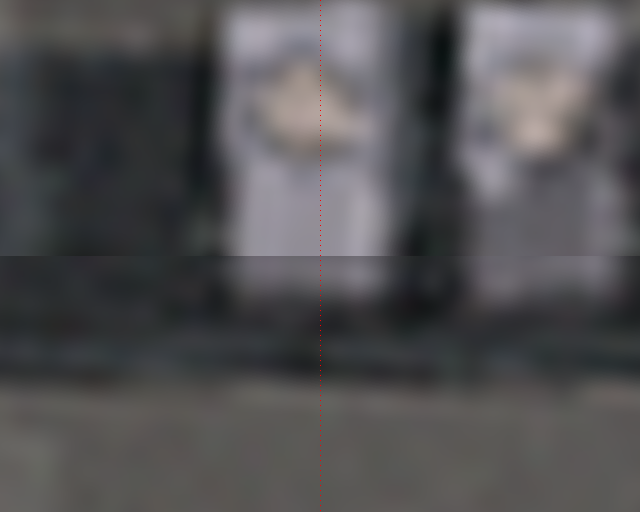

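View pics/s19c.png

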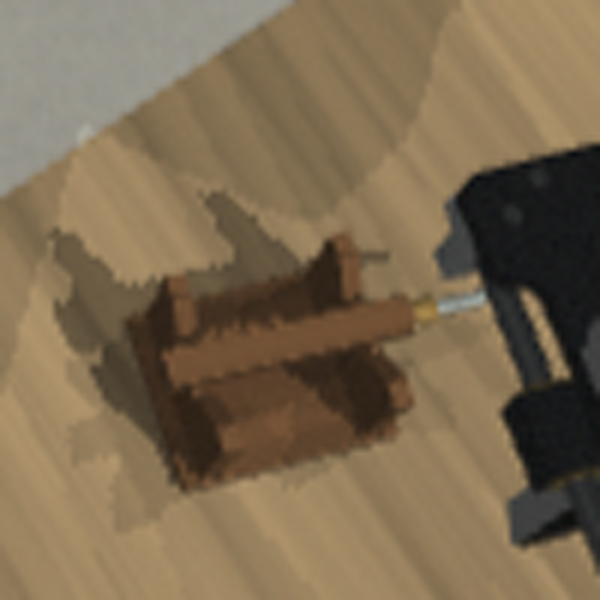

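View pics/t19c.png

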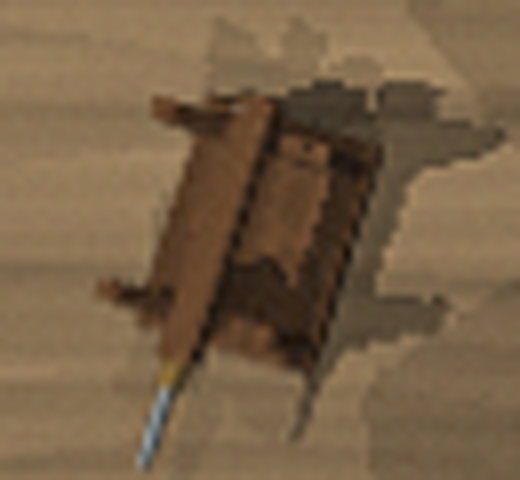

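```bash
python3 -c "
from workcell import ctrl
print(ctrl.sign_off())"
```

```text
the job is handed in; nothing more can be done
None
```

The job is done and handed in at about 34 s of the 67 s allowed; `sign_off` gave no verdict. I took the scraper off the rods and pushed the carriage by its post to the middle station with the scraper still in hand. Then I made one pass along the groove at about 3 cm/s, tilted 30°, from the near end to about 83 mm past `seam_near`, and laid the scraper in its rest.

**Last checks**
- **Carriage:** it sits within about 1 mm of the middle station. The top view puts the groove at 10.3 mm against 10.9 expected. The scene view gave 12.6 to 13.25 mm against roughly 13.5 to 14.5 expected.
- **Groove pass:** I felt the groove bottom at the expected depth and ran the pass from about a millimetre above it, with no side force. The gripper hid the tip from both cameras, so the tip's position comes from arm pose and force, not from a picture.
- **Scraper:** the pictures show it released and lying in both forks, and the arm is clear of it.
- **Bottle, dome and candle:** they stand within a few pixels of where they began. The networks missed the bottle in the last scene view and gave no sure candle reading in the last top view.

**What disagreed or went wrong**
- The fingers really end about 4 cm short of the reported TCP. My first grasp therefore closed on nothing; I saw this in the pictures and corrected for it.
- On the first push the carriage stopped about 4 to 5 mm short of the station. I pushed again until it moved ahead of the finger and stayed put.
- The push force peaked near 14 N on the way in, higher than the 5 N given.
- The two cameras differ by about 2 to 3 mm in y.

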